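Fit the snap ring on a sculptor's turntable spindle

ROBOT

A 7-joint arm with a two-finger parallel gripper is mounted at the origin on the work surface. World frame = base frame: x ahead of the robot, y to its left, z up, the work surface at z = 0. Lengths are in m, angles in rad, forces in N, time in s.
With the tool pointing down it reaches from about 0.425 to 0.925 m from the base axis. Payload 6.8 kg.
Tool frame: the origin (TCP) lies at the centre of the arm's flange, where the gripper is bolted on; the fingertips stand 173 mm ahead of it and the grasp point (between the pads) lies 155 mm ahead of it (r.hold_point_z is the distance from the TCP to the grasp point, in m); z points along the fingers, x is the direction in which the jaws open and shut, and the axes are right-handed (so a half turn about z gives the same grasp; the last joint's range is limited). The gripper opens to 85 mm and grips with 20 to 120 N. Pads are 22 mm wide; open, the fingers measure 114 mm over their backs; the gripper's body (76 mm by 85 mm) begins 54 mm behind the grasp point. The pads swing forward as they close: fully open they stand 13 mm farther back than shut.
Start: joints at [1.15, 0.477, 0.022, 1.555, -0.011, 1.109, -0.083], TCP at [0.208, -0.642, 0.405] pointing down, gripper open.
Joint ranges: [-2.96, 2.96], [-0.34, 2.1], [-1.41, 1.46], [0.24, 2.44], [-1.37, 4.51], [0.17, 1.92], [-2.96, 2.96]. Speed limits (rad/s): [2.39, 2.39, 3.14, 3.14, 3.14, 3.14, 3.14].

INTERFACE

Orientations are given as a rotation vector (axis times angle).
In Python, from bench import r gives the robot as it stands.
- The arm moves only by the tool apply_moves, never from a script. Its arguments are lists of equal length, an entry for each row: "dp": the shift along the tool's x, y, z scaled (see below), a list of three; "twist": the turn, a rotation vector about the tool's x, y, z scaled (see below), a list of three; "jaw": the closure in counts, from 0 (fully open) to 255 (shut). In form: {"dp": [[x, y, z], ...], "twist": [[rx, ry, rz], ...], "jaw": [jaw, ...]}. A call has 1 to 20 rows; each row shifts and turns the pose as measured when the row begins, along the tool's axes as they then stand; what a row does not reach is not made up. The controller multiplies each number of a shift by 12 cm and each number of a turn by 120 degrees. A row lasts 1/10 s, in which the tool goes at most 50 mm and 8.59 degrees, less where a joint would pass 70% of its speed; a pose out of reach is approached as far as the arm can. A call with a number of a shift or a turn outside -1 to 1 is refused whole. A call with a gripper value outside its range is refused whole. The fingers move at their own pace and stop on an object; "grip_force" is the grip in N (left out, the last holds). Time passes only in rows, so rows that do not move let the fingers close. It gives the time, the measured TCP pose, the force and the opening at its end, in the units of the state.
- r.get_obs(): the state, without advancing time (a new reading comes with each control period).
- r.grab_frame(name): name is "side" or "top"; returns a dict with "color" (420x560x3 uint8, red, green, blue), "z_map" (420x560 float32, m along the optical axis (not along the pixel's ray), 0 where there is no reading), "intrinsics" (3x3 intrinsics, pixels), "R" (3x3) and "t" (3): a world point X has camera coordinates R X + t. Camera axes: x right, y down, z forward; pixel columns grow to the right and rows downward; lengths in m; the calibration is good to about 2 mm. A picture is of the moment at which its call begins.
- r.hand_in(): hands the job in, once; it reports no verdict.
The state is a dict: "clock": time; "joints": joint angles; "qvel": joint speeds; "tau": joint torques, N m; "tcp_pos": TCP position; "orientation": TCP orientation; "contact_force": force on the tool from outside, world axes, zero at the start; "moment": the same for the moment, N m; "grip_width": finger opening in m.
Only numpy, scipy, OpenCV 4.12 (cv2) and the standard library are available. Lean on these libraries where they do the work, as an engineer would, in place of code of your own. Each camera call takes 0.05 s, during which the arm holds its last target.

TASK

Take the snap-ring pliers by their handles, with the ring that is already on their tips, squeeze them fully so that the ring spreads, and slide the spread ring down over the turntable's upright spindle until it lies flat on the hub, level with the groove, its gap centred over the keyway slot. Finish there still holding: keep the handles fully squeezed and the ring spread so that I can check it before it snaps in; do not let go. Touch the ring only with the pliers and leave everything else on the bench where it is.

Things in the scene. Friction and masses are not known exactly. Their poses are not given: they have to be found in the camera images.
- turntable: Fixed turntable without its board: dark cast foot 190 mm across, aluminium flange 124 mm across (top at 84 mm), boss 54 mm across whose top is the hub face (95 mm above the bench), upright steel spindle. Origin on the bench on the spindle's axis, z up, x towards the keyway, which faces the robot's right (-y) within about 35 deg.
- hub_face (a point): Point on the spindle's axis at the height of the hub face (95 mm), on which the ring's underside is to lie. The groove, 31 mm across and 5.5 mm high, begins directly at this face; above it the spindle is 35 mm thick and ends at 117 mm with a 3 mm bevel.
- keyway (a point): Outer edge, at the spindle's end (117 mm), of the keyway: a slot 10 mm wide and 5 mm deep down one side of the spindle, seen as a notch in its end face. 17.5 mm from the axis.
- tool_rest: Low wooden tool rest that does not move: board 270 x 76 mm, 8 mm thick, two cross rails (tops at 27 mm) that carry the pliers. Origin on the bench under the place to grip the handles, x along the pliers to their nose. Rails begin 50 mm ahead of and 44 mm behind that place.
- pliers: Snap-ring pliers, 195 mm, 0.23 kg, lying level on the rest; tips bent 90 deg down, with pins in the ring's lug holes. Origin on the pivot's axis, level with the handles' underside (27 mm up at first); x to the nose, z up. The ring stays on the pins by its own tension: squeeze before lifting. The ring's underside lies 19 mm below the origin; lifted, the nose droops about 3 mm.
- plier_grip (a point): Where to grip, fingers closing along the pliers' y: 70 mm behind the pivot, at half the handles' height, 20 mm behind the balance point. Handles 14 mm high, 11 mm thick, outer sides flat and upright, 28 to 133 mm behind the pivot. Over the outer sides 64 mm free, about 30 mm squeezed to the stop (11 N), 25 mm under a firm grip. 25 N or more stops them turning in the fingers.
- plier_left (a joint): Opening of each half of the pliers (both halves move alike): 0 free, 0.23 rad handles squeezed to the stop (jaws spread); the stop yields to about 0.27 under a grip of 35 N.
- snap_ring: Dark steel C-shaped snap ring, 4 mm thick, 32 mm inside, 42 mm outside, two lugs at its gap, on the pliers' pins and lying on the rest's board. Origin at the relaxed ring's centre on its underside, z up, x from the centre to the gap (against the pliers' x). 82.5 mm ahead of the pivot at first, about 77 mm when spread. Fully spread it passes the spindle with about 2 mm to spare all round.
- ring_left (a joint): Angle by which each arm of the ring is bent open (both alike): 0 relaxed, 0.32 to 0.36 rad with the pliers fully squeezed.
- ring_mid (a point): Middle of the opening of the fully spread ring, at half its thickness: 4 mm from the ring's origin towards the gap, 2 mm up. To come onto the spindle's axis. With the pliers fully squeezed it lies about 74 mm ahead of their pivot, on their midline; as the fingers close, the pliers creep up to 5 mm forward in them, so look again once they are lifted.
- ring_gap (a point): Middle of the ring's gap between the lugs, 22 mm from the ring's origin along its x, at half its thickness.
- grease_jar: Bystander: grey jar 64 mm across, 62 mm high, origin under its centre.
- old_bearing: Bystander: steel bearing, 62 mm across, 16 mm high, lying flat, origin under its centre.
- screwdriver: Bystander: screwdriver 190 mm long, lying along its x.
- wrench: Bystander: wrench 170 mm long, lying along its x.
- modelling_tool: Bystander: wooden modelling tool 190 mm long, 10 mm thick, lying along its x.
- brush_pot: Bystander: white pot 76 mm across with brushes, 190 mm high in all.
- plaster_cast: Bystander: plaster dome 100 mm across, 50 mm high.
Things that resemble listed ones, but are neither listed nor needed, are in the scene too. Of the things shaped like the turntable, the aluminium one is meant.

How it is judged:
On the way, in this order (a step that is already met when the one before it is completed fails the run):
1. the ring is lifted off the rest on the squeezed pliers, spread (value of joint plier_left above 0.18 rad and value of joint ring_left above 0.25 rad and height (world z) of snap_ring above 0.04 m and horizontal distance between ring_mid and hub_face above 0.03 m), for 0.2 s.
2. the spread ring is round the spindle's end, its gap towards the keyway (value of joint plier_left above 0.18 rad and value of joint ring_left above 0.25 rad and x of ring_gap in the frame of turntable above 0.012 m and y of ring_gap in the frame of turntable between -0.005 and 0.005 m and horizontal distance between ring_mid and hub_face below 0.006 m and z of snap_ring in the frame of hub_face between 0.004 and 0.02 m), for 0.05 s.
At the end, for the whole second after the job is handed in: Ring round the spindle, underside within 2 mm of the hub face, tilted under 0.1 rad, middle within 5 mm of the axis, gap within 5 mm of the keyway's line; pliers over 0.18 rad, ring over 0.25 rad open, held on the pliers (over 1 N), fingers on the pliers over 4 N, pliers off the rest (value of joint plier_left above 0.18 rad and value of joint ring_left above 0.25 rad and contact force between the fingers and pliers above 4 N and contact force between pliers and snap_ring above 1 N and contact force between pliers and tool_rest below 0.2 N and x of ring_gap in the frame of turntable above 0.012 m and y of ring_gap in the frame of turntable between -0.005 and 0.005 m and horizontal distance between ring_mid and hub_face below 0.005 m and z of snap_ring in the frame of hub_face between -0.002 and 0.002 m and angle between snap_ring's own z axis and vertical below 0.1 rad and linear speed of snap_ring below 0.02 m/s); the arm keeps its last pose, push and grip.
It fails at once if the fingers touch the ring itself (contact force between the fingers and snap_ring above 1 N).
It fails at once if another thing on the bench is pushed out of place (distance of any of grease_jar, old_bearing, screwdriver, wrench, modelling_tool, brush_pot, plaster_cast from where it was at the start of the episode above 0.03 m).
It also fails if it takes over 38 s, if anything falls off the work surface, if the arm or the gripper's body presses on something with over 40 N, if the wrist force passes 120 N, or if a joint passes its speed limit or range.

## Working session

There is one attempt and no reset: what is moved stays moved. The work goes in short steps, Python scripts to look and compute and a tool call to move; the robot and the scene stay as the last step left them, time stands still between calls to the robot, and variables do not carry over. Pictures are saved under pics/ and viewed, and the job is handed in when it is done.

Besides the shell and the picture viewer there is one more tool, called after ">>>" as a command line: name --argument value ..., lists and objects as JSON in quotes. apply_moves: Moves the arm, as the interface text tells. Shifts and turns lie within -1 to 1; 1 stands for 12 cm of shift or 120 degrees of turn. Its arguments: {"type":"object","properties":{"dp":{"type":"array"},"twist":{"type":"array"},"jaw":{"type":"array"},"grip_force":{"type":"number"}},"required":["dp","twist","jaw"]}

```bash
ls; mkdir -p pics
python3 - <<'E'
from bench import r
import cv2,numpy as np
print(r.get_obs(), r.hold_point_z)
for n in("side","top"):
    f=r.grab_frame(n); cv2.imwrite(f"pics/{n}0.png",f["color"][:,:,::-1]); np.savez(f"{n}0.npz",**f)
    print(n,f["intrinsics"],f["R"],f["t"], -f["R"].T@f["t"])
E
```

```text
pics
{'clock': 0.0, 'joints': array([ 1.14989705,  0.47776999,  0.02234097,  1.55646419, -0.01151935,
        1.10929408, -0.08309   ]), 'qvel': array([ 0.00065729, -0.00101374, -0.00049512,  0.0021449 ,  0.00013222,
       -0.00142656, -0.00026595]), 'tau': array([-1.73717017e-04, -5.96457839e+01,  1.60796955e+00, -2.81199503e+01,
        1.24835019e-02,  9.23757761e-03, -7.82318892e-06]), 'tcp_pos': array([ 0.20763523, -0.64197319,  0.40374026]), 'orientation': array([-2.53958321e+00,  1.84771278e+00,  2.39854058e-03]), 'contact_force': array([ 0.55725572, -0.4880451 ,  0.35248056]), 'moment': array([-0.02774484,  0.01804936,  0.02356664]), 'grip_width': 0.08557321810826268} 0.1547
side [[479.72264781   0.         278.04525865]
 [  0.         479.72264781 204.43178371]
 [  0.           0.           1.        ]] [[ 0.99638214 -0.08454306  0.00866643]
 [-0.04821859 -0.64634308 -0.76152189]
 [ 0.06998288  0.75834892 -0.64808125]] [-0.50047012  0.19869906  1.27622159] [ 0.41892682 -0.88170478  0.98274626]
top [[469.67526036   0.         283.83406747]
 [  0.         469.67526036 212.73595177]
 [  0.           0.           1.        ]] [[ 0.01539775 -0.99952496  0.02669765]
 [-0.98475621 -0.01978608 -0.17281124]
 [ 0.17325739 -0.02362977 -0.98459307]] [0.10536654 0.52773976 1.54903766] [0.24969037 0.15236179 1.61355807]
```

View pics/side0.png

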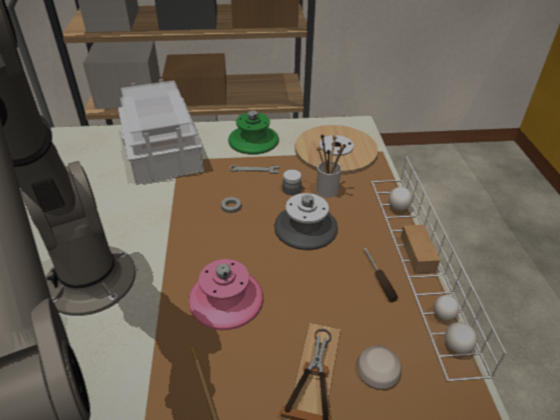

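View pics/top0.png

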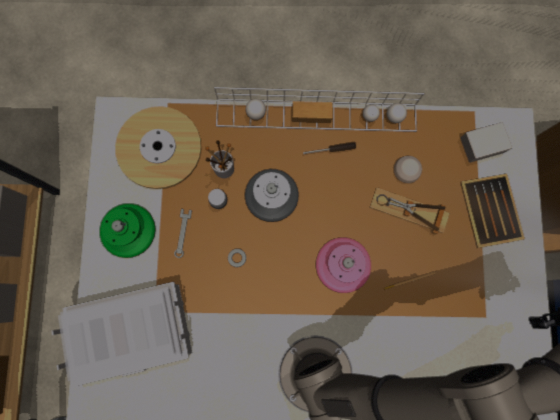

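The aluminium turntable is at side (306,215) / top (272,192). The pliers are on the rest at side (318,365) / top (408,208), nose towards the upper left in the top view, with the ring at (382,200). I'll zoom in on both.

Run:
```python
import cv2,numpy as np
s=np.load("side0.npz")["color"][:,:,::-1];t=np.load("top0.npz")["color"][:,:,::-1]
def crop(a,u0,v0,w,h,k): return cv2.resize(a[v0:v0+h,u0:u0+w],None,fx=k,fy=k,interpolation=cv2.INTER_CUBIC)
A=crop(s,275,318,80,100,6); cv2.imwrite("pics/z1.png",A)
cv2.imwrite("pics/z2.png",crop(t,360,180,100,70,8))
cv2.imwrite("pics/z3.png",crop(t,240,162,64,64,9))
cv2.imwrite("pics/z4.png",crop(s,270,180,70,70,8))
```

```text
(no output)
```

View pics/z1.png

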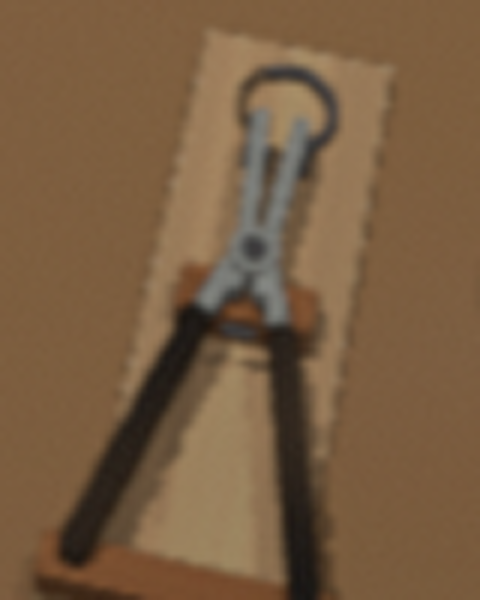

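View pics/z2.png

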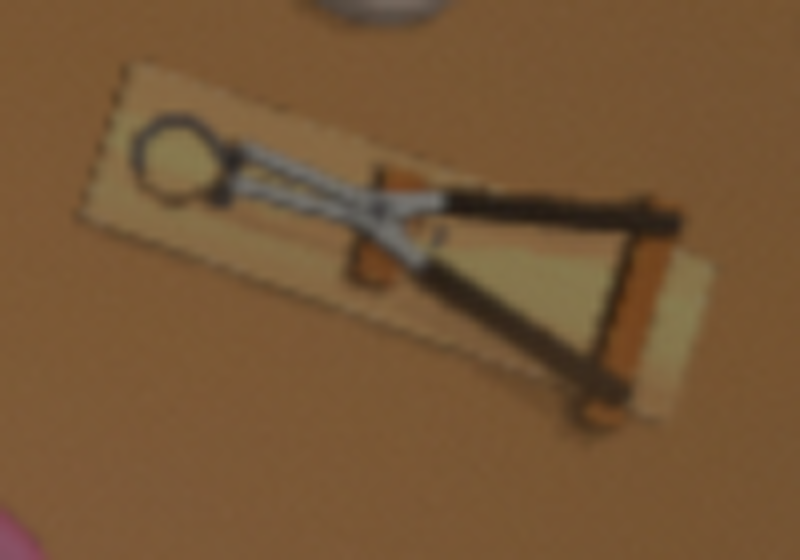

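View pics/z3.png

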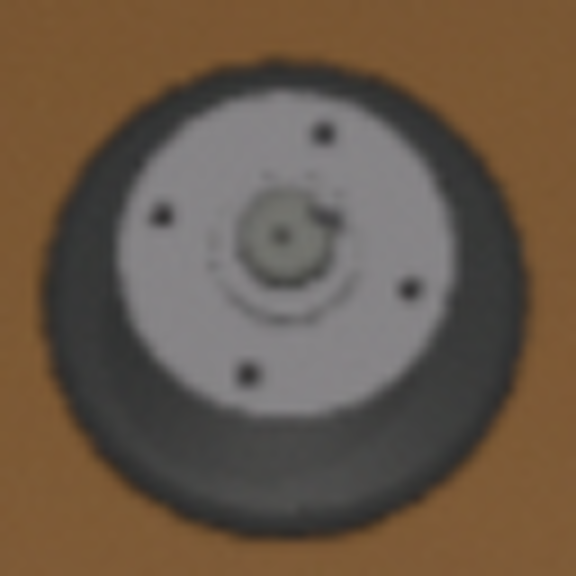

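View pics/z4.png

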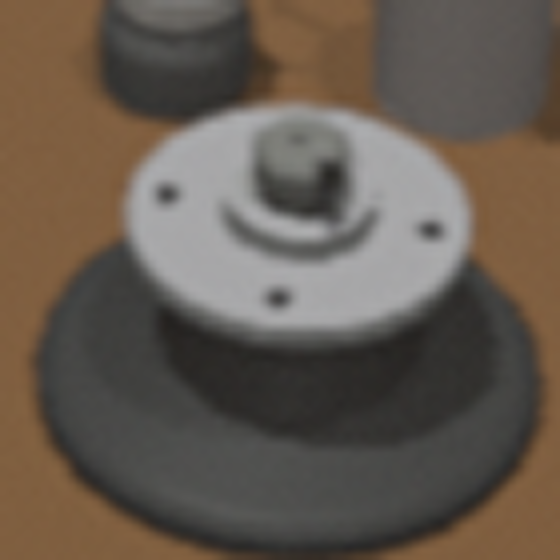

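```bash
cat > h.py <<'E'
import cv2,numpy as np
def load(n): return dict(np.load(n))
def ray(f,uv,z):
    uv=np.atleast_2d(np.asarray(uv,float)); K,R,t=f["intrinsics"],f["R"],f["t"]
    d=np.c_[uv,np.ones(len(uv))]@np.linalg.inv(K).T@R; c=-R.T@t
    return c+d*((z-c[2])/d[:,2])[:,None]
def tri(fa,a,fb,b):
    M=[];y=[]
    for f,uv in((fa,a),(fb,b)):
        d=f["R"].T@np.linalg.inv(f["intrinsics"])@np.array([uv[0],uv[1],1.]);d/=np.linalg.norm(d);c=-f["R"].T@f["t"]
        P=np.eye(3)-np.outer(d,d);M.append(P);y.append(P@c)
    M=np.vstack(M);y=np.hstack(y);X=np.linalg.lstsq(M,y,rcond=None)[0];return X,np.linalg.norm(M@X-y)
def proj(f,X):
    c=np.atleast_2d(X)@f["R"].T+f["t"];q=c@f["intrinsics"].T;return q[:,:2]/q[:,2:]
def circ(P):
    A=np.c_[2*P[:,:2],np.ones(len(P))];s=np.linalg.lstsq(A,(P[:,:2]**2).sum(1),rcond=None)[0]
    return s[:2],np.sqrt(s[2]+s[0]**2+s[1]**2)
E
python3 - <<'E'
from h import *
s,t=load("side0.npz"),load("top0.npz")
for n,f,(u,v) in(("side",s,(306,210)),("top",t,(272,190))):
    h=cv2.cvtColor(f["color"],cv2.COLOR_RGB2HSV)
    m=((h[...,1]<45)&(h[...,2]>105)).astype(np.uint8)
    M=np.zeros_like(m);M[v-40:v+40,u-40:u+40]=m[v-40:v+40,u-40:u+40]
    k,l,st,c=cv2.connectedComponentsWithStats(M); i=l[max(0,v):,u]; 
    j=1+np.argmax(st[1:,4]);print(n,st[j])
    cs,_=cv2.findContours((l==j).astype(np.uint8),cv2.RETR_EXTERNAL,cv2.CHAIN_APPROX_NONE)
    hull=cv2.convexHull(max(cs,key=len))[:,0]
    pts=max(cs,key=len)[:,0]
    P=ray(f,pts,.084);c,R=circ(P);res=np.linalg.norm(P[:,:2]-c,axis=1)-R
    P=P[abs(res)<.004];c,R=circ(P);print("flange",c,R,len(pts),len(P), "ctr px z84",proj(f,[*c,.084]),"z117",proj(f,[*c,.117]))
print("grey vals top spindle");g=cv2.cvtColor(t["color"],cv2.COLOR_RGB2GRAY);print(g[180:198,262:282])
g=cv2.cvtColor(s["color"],cv2.COLOR_RGB2GRAY);print(g[193:210,298:318])
E
```

```text
side [286 193  43  29 874]
flange [0.59738356 0.15418909] 0.061383012458349547 101 101 ctr px z84 [[306.69428873 206.60959541]] z117 [[307.24604138 197.77383687]]
top [253 172  37  36 955]
flange [0.59591804 0.1588423 ] 0.05965435348832066 100 100 ctr px z84 [[271.24143892 189.71353137]] z117 [[271.24446509 187.47886827]]
grey vals top spindle
[[133 134 133 133 134 133 133 132 133 133 134 133 133 132 134 134 134 134
  134 133]
 [133 134 132 133 133 132 133 121 124 131 131 129 121 127 132 134 133 134
  134 134]
 [134 133 133 134 132 132 131 125 120 122 121 125 126 127 131 132 132 133
  133 133]
 [133 133 133 134 131 129 116 107 104 107 109 108 111 123 128 121 127 133
  134 133]
 [134 134 133 130 130 119 104 105 108 111 112 109 101 112 124 122 128 132
  132 133]
 [133 133 128 129 123 108 105 110 112 114 113 110  88  81  89 100 120 131
  134 134]
 [133 133 130 130 112 103 110 112 111 111 113 111  97  75  68  78 113 130
  133 133]
 [132 127 130 130 109 105 111 112  96  90 105 113 111 103  87  89 112 125
  131 133]
 [131 123 126 130 106 106 113 111  91  79 101 114 113 111  95 110 125 127

[... 1522 characters left out ...]
 148 166
  168 168]
 [165 163 154 126  81  69  79  85  90  95  94  77  50  43  60 101 144 167
  167 167]
 [166 164 155 131  90  67  67  68  72  73  72  62  48  50  68 101 143 164
  165 163]
 [160 164 158 136  96  63  59  66  66  67  67  59  53  60  79 107 145 165
  159 157]
 [144 158 164 156 130  87  59  56  61  62  59  52  49  62  90 122 150 160
  156 160]
 [121 135 158 169 161 137 105  89  77  64  54  55  58  66  92 132 156 142
  125 145]
 [112 103 132 158 167 167 162 155 142 121 111 111 100  85  99 134 141 115
  111 145]
 [127  97  96 119 145 159 166 169 169 166 165 162 145 121 126 131 111  98
  126 159]
 [149 121  98  94 103 115 133 148 157 161 162 158 142 118 104  97  90 109
  145 166]]
```

Run:
```python
from h import *
s,t=load("side0.npz"),load("top0.npz")
print("dot",tri(s,(306.95,196.8),t,(270.9,187.7)))
ct=ray(t,(270.9,187.7),.117)[0];cs=ray(s,(306.95,196.8),.117)[0];print(ct,cs)
for f,c,uv in((t,ct,(275.8,185.9)),(s,cs,(310.9,199.6))):
    k=ray(f,uv,.117)[0]-c;print("key",k,np.linalg.norm(k),np.degrees(np.arctan2(k[1],k[0])))
# pliers: handles dark
for n,f,(u0,u1,v0,v1) in(("side",s,(280,345,365,418)),("top",t,(410,450,200,235))):
    g=cv2.cvtColor(f["color"],cv2.COLOR_RGB2GRAY);m=np.zeros_like(g);m[v0:v1,u0:u1]=(g[v0:v1,u0:u1]<50)
    k,l,st,c=cv2.connectedComponentsWithStats(m)
    for i in range(1,k):
        if st[i,4]>30:
            p=np.argwhere(l==i)[:,::-1].astype(np.float32)
            vx,vy,x,y=cv2.fitLine(p,cv2.DIST_L2,0,.01,.01)[:,0]
            d=(p-[x,y])@[vx,vy];print(n,st[i],"ends",[x+vx*d.min(),y+vy*d.min()],[x+vx*d.max(),y+vy*d.max()])
            P=ray(f,p,.034)[:,:2].astype(np.float32);X=cv2.fitLine(P,cv2.DIST_L2,0,1e-4,1e-3)[:,0]
            w=(P-X[2:])@X[:2];print("  world line",X,"ends",X[2:]+X[:2]*w.min(),X[2:]+X[:2]*w.max())
```

```text
dot (array([0.59644314, 0.15997861, 0.1155914 ]), np.float64(0.0013285072414436856))
[0.59515408 0.15995126 0.117     ] [0.59711183 0.15855915 0.117     ]
key [ 0.00637163 -0.01587935  0.        ] 0.01710998406363724 -68.13675862637457
key [ 9.50234456e-03 -1.31572118e-02 -1.11022302e-16] 0.016229811321459776 -54.16259380071834
side [285 369  27  43 248] ends [np.float32(285.8094), np.float32(410.89648)] [np.float32(308.47137), np.float32(369.1698)]
  world line [ 0.5485607   0.8361108   0.51096684 -0.37269568] ends [ 0.48247433 -0.41612372] [ 0.540529   -0.32763734]
side [318 373  11  45 218] ends [np.float32(321.37796), np.float32(372.6708)] [np.float32(325.7102), np.float32(417.1257)]
  world line [ 0.06507488  0.9978804   0.56407076 -0.3894399 ] ends [ 0.56109345 -0.43509546] [ 0.567384   -0.33863315]
top [416 204  29   6  87] ends [np.float32(415.9104), np.float32(204.84282)] [np.float32(444.01797), np.float32(207.83098)]
  world line [ 0.08625263  0.9962733   0.5600621  -0.39165032] ends [ 0.55599636 -0.43861207] [ 0.564421   -0.34130245]
top [412 213  26  17  72] ends [np.float32(412.47556), np.float32(213.26599)] [np.float32(436.92935), np.float32(229.10902)]
  world line [ 0.5429546   0.83976203  0.50828254 -0.3690744 ] ends [ 0.48125282 -0.41088   ] [ 0.5347035  -0.32821035]
```

```bash
cat >> h.py <<'E'
from scipy.spatial.transform import Rotation as Ro
def plan(tgt,head,o=None):
    """remaining shift in tool axes (/0.12) and turn (/120deg) to tool-down pose with tool x heading (deg)"""
    from bench import r
    o=o or r.get_obs(); R0=Ro.from_rotvec(o["orientation"]); p=o["tcp_pos"]
    a=np.radians(head); x=np.array([np.cos(a),np.sin(a),0]);z=np.array([0,0,-1.])
    Rt=Ro.from_matrix(np.c_[x,np.cross(z,x),z])
    d=np.asarray(tgt)-p; tw=np.degrees((R0.inv()*Rt).as_rotvec())
    M=R0.as_matrix();print("clk",o["clock"],"tcp",p.round(4),"xhead",np.degrees(np.arctan2(M[1,0],M[0,0])).round(2),"tilt z",M[:,2].round(4),"w",o["grip_width"],"F",o["contact_force"].round(1))
    print("dworld mm",(d*1e3).round(1),"tool mm",(R0.inv().apply(d)*1e3).round(1),"dp",(R0.inv().apply(d)/.12).round(3),"turn deg",tw.round(2),"twist",(tw/120).round(4))
E
python3 - <<'E'
from h import *
s,t=load("side0.npz"),load("top0.npz")
X,e=tri(s,(316.9,358.7),t,(406.8,205.8));print("pivot",X,e)
d=np.array([np.cos(np.radians(71.3)),np.sin(np.radians(71.3))])
print("grip from pivot",X[:2]-.07*d)
# from handle lines, separation 53 between centres
n=np.array([-d[1],d[0]])
for L1,L2 in(((.5485607,.8361108,.51096684,-.37269568),(.06507488,.9978804,.56407076,-.3894399)),((.5429546,.83976203,.50828254,-.3690744),(.08625263,.9962733,.5600621,-.39165032))):
    L1,L2=map(np.array,(L1,L2))
    def at(L,sv): # point with along-d coord sv
        k=(sv-L[2:]@d)/(L[:2]@d);return L[2:]+k*L[:2]
    c=(L1[2:]+L2[2:])/2
    S=np.linspace(c@d-.1,c@d+.1,401)
    sep=np.array([abs((at(L1,q)-at(L2,q))@n) for q in S]);i=np.argmin(abs(sep-.053));print("grip lines",(at(L1,S[i])+at(L2,S[i]))/2,sep[i], "pivotdist",np.linalg.norm((at(L1,S[i])+at(L2,S[i]))/2-X[:2]))
# ring circle centre guess
print("ring top",ray(t,(360+177/8-.44,180+158/8-.44),.01),"side",ray(s,(275+289/6-.42,318+108/6-.42),.01))
plan((.5332,-.379,.29),-18.7)
E
```

```text
pivot [ 0.56049209 -0.30757763  0.04014187] 0.0017348463052815678
grip from pivot [ 0.53804918 -0.37388235]
grip lines [ 0.53924968 -0.376375  ] 0.05303706633620448 pivotdist 0.07200220696189982
grip lines [ 0.53571754 -0.37402313] 0.053069743208214025 pivotdist 0.07091390890558734
ring top [[ 0.58652984 -0.22841082  0.01      ]] side [[ 0.58908881 -0.2292682   0.01      ]]
clk 0.1 tcp [ 0.2077 -0.642   0.4038] xhead -72.08 tilt z [-6.0e-04  1.5e-03 -1.0e+00] w 0.08556169222643362 F [-0.1  0.2 -0.7]
dworld mm [ 325.5  263.  -113.8] tool mm [-149.9 -390.7  114. ] dp [-1.249 -3.256  0.95 ] turn deg [-4.000e-02  9.000e-02 -5.338e+01] twist [-3.000e-04  7.000e-04 -4.448e-01]
```

>>> apply_moves --dp '[[-0.127, -0.33, 0.04], [-0.127, -0.33, 0.08], [-0.127, -0.33, 0.08], [-0.127, -0.33, 0.08], [-0.127, -0.33, 0.08], [-0.127, -0.33, 0.08], [-0.127, -0.33, 0.08], [-0.127, -0.33, 0.08], [-0.127, -0.33, 0.08], [-0.127, -0.33, 0.08], [0, 0, 0], [0, 0, 0], [0, 0, 0], [0, 0, 0], [0, 0, 0], [0, 0, 0], [0, 0, 0], [0, 0, 0]]' --twist '[[0, 0, 0], [0, 0, 0], [0, 0, 0], [0, 0, 0], [0, 0, 0], [0, 0, 0], [0, 0, 0], [0, 0, 0], [0, 0, 0], [0, 0, 0], [0, 0, -0.064], [0, 0, -0.064], [0, 0, -0.064], [0, 0, -0.064], [0, 0, -0.064], [0, 0, -0.064], [0, 0, -0.064], [0, 0, 0]]' --jaw '[0, 0, 0, 0, 0, 0, 0, 0, 0, 0, 0, 0, 0, 0, 0, 0, 0, 0]' --grip_force 35

```text
clock: 1.9
tcp_pos: [0.5482, -0.3617, 0.2982]
orientation: [-3.102, 0.442, 0.024]
contact_force: [-0.5, 0.4, -0.7]
grip_width: 0.0855
```

```bash
python3 -c "
from h import *
plan((.538,-.3745,.25),-18.7)"
```

```text
clk 1.9 tcp [ 0.5482 -0.3617  0.2982] xhead -16.21 tilt z [-0.0139  0.0104 -0.9998] w 0.08545567630029234 F [-0.5  0.4 -0.7]
dworld mm [-10.2 -12.8 -48.2] tool mm [-5.5 15.4 48.2] dp [-0.045  0.128  0.401] turn deg [-0.33  0.94  2.49] twist [-0.0027  0.0078  0.0207]
```

>>> apply_moves --dp '[[-0.045, 0.128, 0], [0, 0, 0.2], [0, 0, 0.2], [0, 0, 0]]' --twist '[[-0.003, 0.008, 0.021], [0, 0, 0], [0, 0, 0], [0, 0, 0]]' --jaw '[0, 0, 0, 0]'

```text
clock: 2.3
tcp_pos: [0.5359, -0.3794, 0.2492]
orientation: [3.089, -0.548, 0.005]
contact_force: [0.0, -0.6, -0.5]
grip_width: 0.0856
```

Run:
```python
from h import *
from bench import r
plan((.538,-.3745,.189),-18.7)
f=r.grab_frame("side");cv2.imwrite("pics/s1.png",cv2.resize(f["color"][300:420,230:400,::-1],None,fx=4.5,fy=4.5,interpolation=cv2.INTER_CUBIC))
f=r.grab_frame("top");cv2.imwrite("pics/t1.png",cv2.resize(f["color"][160:280,340:480,::-1],None,fx=4.5,fy=4.5,interpolation=cv2.INTER_CUBIC))
```

```text
clk 2.3 tcp [ 0.5359 -0.3794  0.2492] xhead -20.11 tilt z [ 0.0022 -0.0052 -1.    ] w 0.0855637711923565 F [ 0.  -0.6 -0.5]
dworld mm [  2.1   4.9 -60.2] tool mm [ 0.  -5.6 60.2] dp [ 0.    -0.046  0.502] turn deg [ 0.24 -0.22 -1.41] twist [ 0.002  -0.0018 -0.0117]
```

View pics/s1.png

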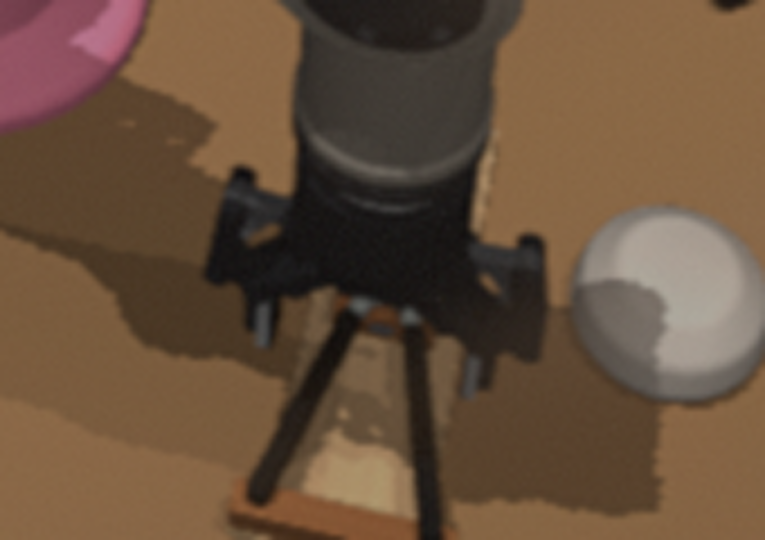

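View pics/t1.png

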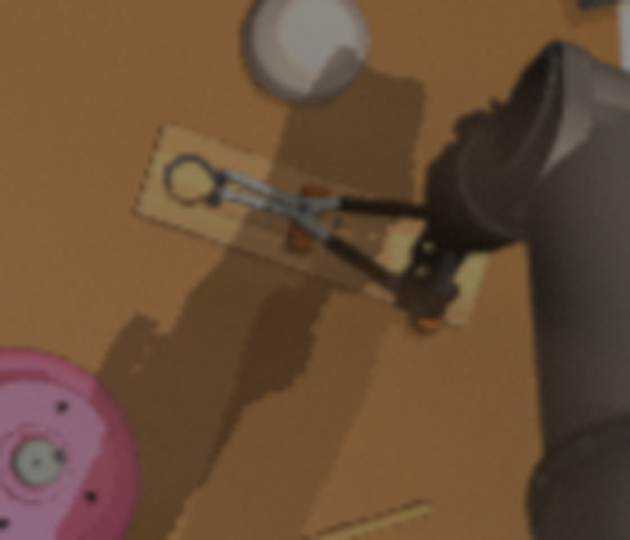

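The open fingers straddle both handles and stay clear of the plaster dome, so I'm going down.

>>> apply_moves --dp '[[0, -0.046, 0.05], [0, 0, 0.12], [0, 0, 0.12], [0, 0, 0.1], [0, 0, 0.04], [0, 0, 0]]' --twist '[[0.002, -0.002, -0.012], [0, 0, 0], [0, 0, 0], [0, 0, 0], [0, 0, 0], [0, 0, 0]]' --jaw '[0, 0, 0, 0, 0, 0]'

```text
clock: 3.0
tcp_pos: [0.5409, -0.3744, 0.1992]
orientation: [3.098, -0.507, 0.013]
contact_force: [0.4, 0.2, -0.0]
grip_width: 0.0854
```

Run:
```python
from h import *
plan((.538,-.3745,.189),-18.7)
```

```text
clk 3.0 tcp [ 0.5409 -0.3744  0.1992] xhead -18.58 tilt z [ 0.0076 -0.0037 -1.    ] w 0.08542146711876443 F [ 0.4  0.2 -0. ]
dworld mm [ -2.9  -0.1 -10.2] tool mm [-2.8  1.  10.2] dp [-0.023  0.008  0.085] turn deg [ 0.06 -0.48  0.12] twist [ 0.0005 -0.004   0.001 ]
```

>>> apply_moves --dp '[[-0.023, 0.008, 0.06], [0, 0, 0.04], [0, 0, 0]]' --twist '[[0, -0.004, 0], [0, 0, 0], [0, 0, 0]]' --jaw '[0, 0, 0]'

```text
clock: 3.3
tcp_pos: [0.5378, -0.3747, 0.1863]
orientation: [3.099, -0.508, -0.001]
contact_force: [0.6, 0.3, 0.5]
grip_width: 0.0854
```

Run:
```python
from h import *
from bench import r
plan((.538,-.3745,.189),-18.7)
f=r.grab_frame("side");cv2.imwrite("pics/s2.png",cv2.resize(f["color"][300:420,230:400,::-1],None,fx=4.5,fy=4.5,interpolation=cv2.INTER_CUBIC))
```

```text
clk 3.3 tcp [ 0.5378 -0.3747  0.1863] xhead -18.6 tilt z [-9.e-04 -1.e-03 -1.e+00] w 0.08539655856564438 F [0.6 0.3 0.5]
dworld mm [0.2 0.2 2.7] tool mm [ 0.1 -0.2 -2.7] dp [ 0.001 -0.002 -0.023] turn deg [0.07 0.03 0.1 ] twist [0.0006 0.0003 0.0008]
```

View pics/s2.png

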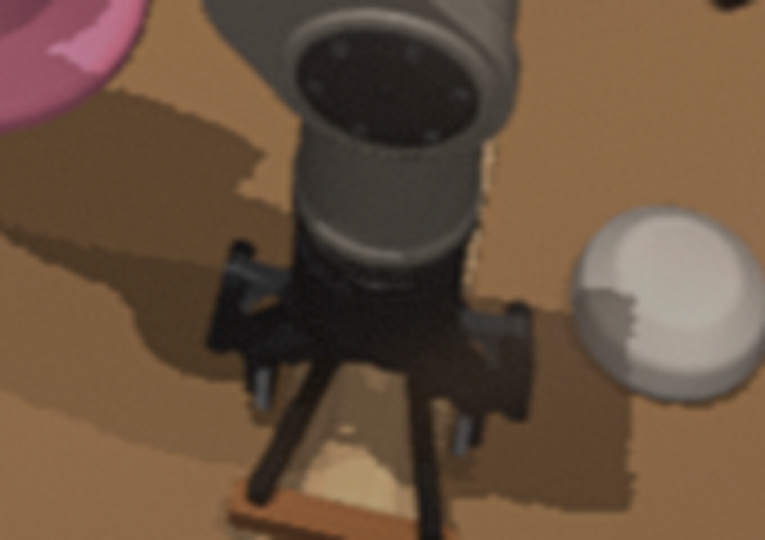

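>>> apply_moves --dp '[[0, 0, -0.015], [0, 0, 0], [0, 0, 0], [0, 0, 0], [0, 0, 0], [0, 0, 0], [0, 0, 0], [0, 0, 0], [0, 0, 0], [0, 0, 0], [0, 0, 0], [0, 0, 0], [0, 0, 0], [0, 0, 0]]' --twist '[[0, 0, 0], [0, 0, 0], [0, 0, 0], [0, 0, 0], [0, 0, 0], [0, 0, 0], [0, 0, 0], [0, 0, 0], [0, 0, 0], [0, 0, 0], [0, 0, 0], [0, 0, 0], [0, 0, 0], [0, 0, 0]]' --jaw '[0, 40, 60, 80, 100, 120, 140, 160, 180, 200, 255, 255, 255, 255]' --grip_force 38

```text
clock: 4.75
tcp_pos: [0.541, -0.3777, 0.1956]
orientation: [3.092, -0.507, 0.019]
contact_force: [0.7, -0.2, 4.2]
grip_width: 0.0219
```

Run:
```python
from h import *
from bench import r
plan((.538,-.3745,.189),-18.7)
for n in("side","top"):
    f=r.grab_frame(n);np.savez(n+"3.npz",**f)
    a=f["color"][300:420,260:380] if n=="side" else f["color"][160:280,340:480]
    cv2.imwrite(f"pics/{n}3.png",cv2.resize(a[:,:,::-1],None,fx=5,fy=5,interpolation=cv2.INTER_CUBIC))
```

```text
clk 4.75 tcp [ 0.541  -0.3777  0.1956] xhead -18.61 tilt z [ 0.0105 -0.0099 -0.9999] w 0.021945708317792308 F [ 0.7 -0.2  4.2]
dworld mm [-3.   3.2 -6.6] tool mm [-4.  -2.1  6.6] dp [-0.033 -0.018  0.055] turn deg [ 0.34 -0.75  0.09] twist [ 0.0029 -0.0062  0.0007]
```

View pics/side3.png

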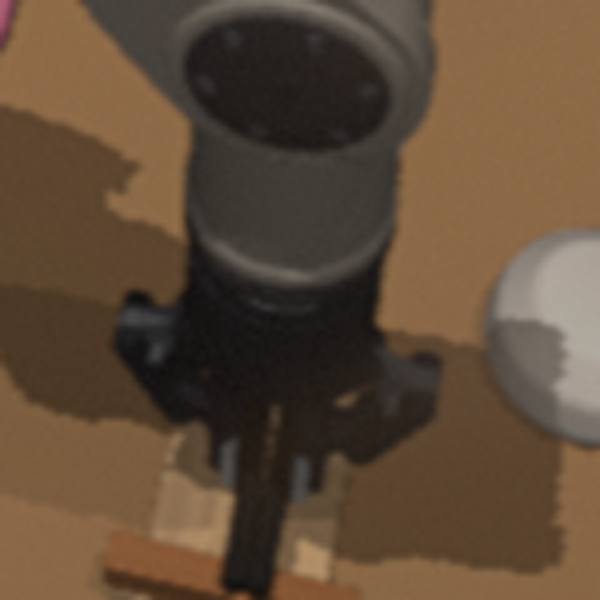

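View pics/top3.png

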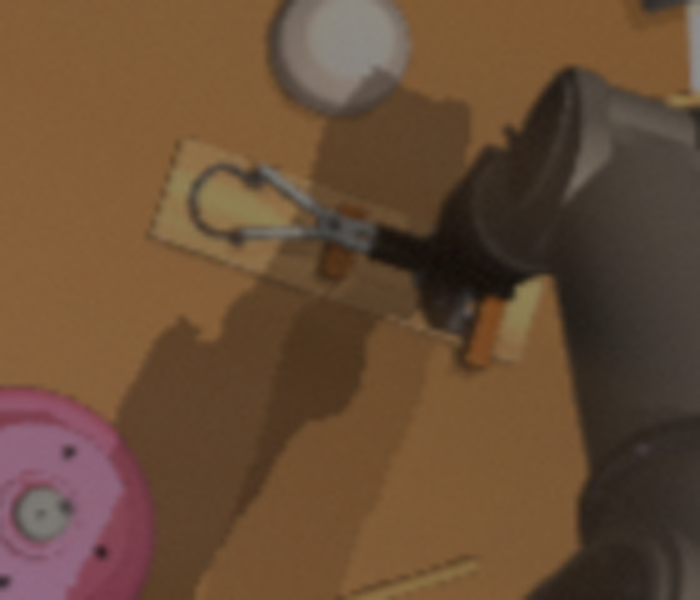

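The pliers are squeezed (opening 22 mm) and the ring is spread, visible at top3 (215,200). I'll lift now.

>>> apply_moves --dp '[[0, 0, -0.08], [0, 0, -0.15], [0, 0, -0.15], [0, 0, -0.2], [0, 0, -0.2], [0, 0, -0.2], [0, 0, -0.2], [0, 0, -0.05], [0, 0, 0]]' --twist '[[0, 0, 0], [0, 0, 0], [0, 0, 0], [0, 0, 0], [0, 0, 0], [0, 0, 0], [0, 0, 0], [0, 0, 0], [0, 0, 0]]' --jaw '[255, 255, 255, 255, 255, 255, 255, 255, 255]'

```text
clock: 5.75
tcp_pos: [0.5352, -0.3728, 0.3414]
orientation: [-3.099, 0.507, 0.015]
contact_force: [0.3, -0.4, -3.6]
grip_width: 0.0221
```

Run:
```python
from h import *
from bench import r
plan((.538,-.3745,.37),-18.7)
for n in("side","top"):
    f=r.grab_frame(n);np.savez(n+"4.npz",**f)
    a=f["color"][240:380,260:400] if n=="side" else f["color"][160:280,340:480]
    cv2.imwrite(f"pics/{n}4.png",cv2.resize(a[:,:,::-1],None,fx=4.5,fy=4.5,interpolation=cv2.INTER_CUBIC))
```

```text
clk 5.75 tcp [ 0.5352 -0.3728  0.3414] xhead -18.57 tilt z [-0.009   0.0034 -1.    ] w 0.02207567077919028 F [ 0.3 -0.4 -3.6]
dworld mm [ 2.8 -1.7 28.6] tool mm [  2.9   0.7 -28.7] dp [ 0.024  0.006 -0.239] turn deg [-0.02  0.55  0.13] twist [-0.0002  0.0046  0.0011]
```

View pics/side4.png

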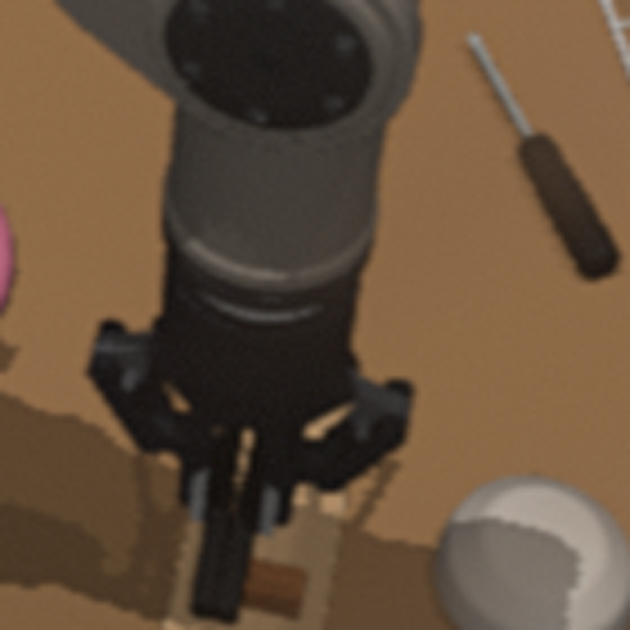

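View pics/top4.png

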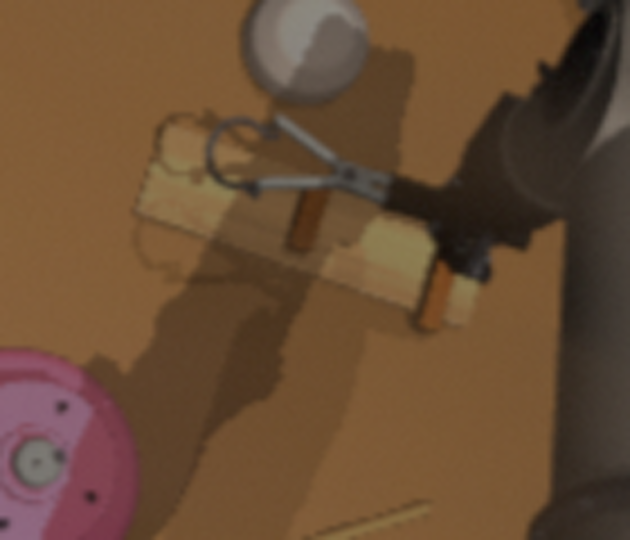

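The lifted pliers and ring are in the top view (ring at about (240,152) in the crop). The gripper hides the ring in the side view. I'll measure it with the top depth map.

```bash
cat >> h.py <<'E'
def cloud(f):
    Z=f["z_map"];v,u=np.indices(Z.shape);K=f["intrinsics"]
    c=np.stack([(u-K[0,2])/K[0,0]*Z,(v-K[1,2])/K[1,1]*Z,Z],-1)
    return (c-f["t"])@f["R"]
E
python3 - <<'E'
from h import *
f=load("top4.npz");W=cloud(f)
np.set_printoptions(linewidth=250)
sub=W[180:212:1,382:432,2]
print((sub*1000).astype(int)[::1])
E
```

```text
[[ 4  0  2 ...  6  0  3]
 [ 4 -1  0 ...  1  0 -2]
 [ 1  1 -3 ... -5 -2 -1]
 ...
 [ 6 12  6 ... 11 11  3]
 [14 11  8 ...  8  9  7]
 [ 9  6 15 ...  5  1 11]]
```

Run:
```python
from h import *
f=load("top4.npz");W=cloud(f)
for v in range(182,212): print(v,' '.join('%3d'%(x*1000) if x>.06 else '  .' for x in W[v,382:432,2]))
```

```text
182   .   .   .   .   .   .   .   .   .   .   .   .   .   .   .   .   .   .   .   .   .   .   .   .   .   .   .   .   .   .   .   .   .   .   .   .   .   .   .   .   .   .   .   .   .   .   .   .   .   .
183   .   .   .   .   .   .   .   .   .   .   .   .   .   .   .   .   .   .   .   .   .   .   .   .   .   .   .   .   .   .   .   .   .   .   .   .   .   .   .   .   .   .   .   .   .   .   .   .   .   .
184   .   .   .   .   .   .   .   .   .   .   .   .   .   .   .   .   .   .   .   .   .   .   .   .   .   .   .   .   .   .   .   .   .   .   .   .   .   .   .   .   .   .   .   .   .   .   .   .   .   .
185   .   .   .   .   .   .   .   .   .   .   .   .   .   .   .   .   .   .   .   . 189   .   .   .   .   .   .   .   .   .   .   .   .   .   .   .   .   .   .   .   .   .   .   .   .   .   .   .   .   .
186   .   .   .   .   .   .   .   . 154 156 151 154 149 153   .   .   .   . 176 182 183 180   .   .   .   .   .   .   .   .   .   .   .   .   .   .   .   .   .   .   .   .   .   .   .   .   .   .   .   .
187   .   .   .   .   .   . 148 158 156 152   .   . 149 149 157 160 152 159 173 
[... 4319 characters left out ...]
   .   .   .   .   .   .   .   .   .   .   .   .   .   .   .   .   .   .   .   .   .   .
209   .   .   .   .   .   .   .   .   .   .   .   .   .   .   .   .   .   .   .   .   .   .   .   .   .   .   .   .   .   .   .   .   .   .   .   .   .   .   .   .   .   .   .   .   .   .   .   .   .   .
210   .   .   .   .   .   .   .   .   .   .   .   .   .   .   .   .   .   .   .   .   .   .   .   .   .   .   .   .   .   .   .   .   .   .   .   .   .   .   .   .   .   .   .   .   .   .   .   .   .   .
211   .   .   .   .   .   .   .   .   .   .   .   .   .   .   .   .   .   .   .   .   .   .   .   .   .   .   .   .   .   .   .   .   .   .   .   .   .   .   .   .   .   .   .   .   .   .   .   .   .   .
```

```bash
cat >> h.py <<'E'
def ringfit(f,zr,win,head0,tcp,xh):
    """zr: TCP z offsets; measures ring and jaws from depth of the top view. head0: pliers heading deg"""
    W=cloud(f);u0,u1,v0,v1=win
    w=W[v0:v1,u0:u1].reshape(-1,3)
    vv,uu=np.indices((v1-v0,u1-u0));uv=np.c_[uu.ravel()+u0,vv.ravel()+v0]
    a=np.radians(head0);d=np.array([np.cos(a),np.sin(a)]);n=np.array([-d[1],d[0]])
    q=np.c_[(w[:,:2]-tcp[:2])@d,(w[:,:2]-tcp[:2])@n]   # pliers frame from tcp
    ring=(abs(w[:,2]-(tcp[2]-zr[0]))<.011)&(q[:,0]>.10)&(q[:,0]<.18)&(abs(q[:,1])<.05)
    jaw=(abs(w[:,2]-(tcp[2]-zr[1]))<.009)&(q[:,0]>.05)&(q[:,0]<.15)&(abs(q[:,1])<.035)
    zt=np.median(w[ring,2]);zj=np.median(w[jaw,2])
    print("ring n",ring.sum(),"z",zt.round(4),"jaw n",jaw.sum(),zj.round(4))
    # use ray/plane at the smoothed heights
    P=ray(f,uv[ring],zt);Q=np.c_[(P[:,:2]-tcp[:2])@d,(P[:,:2]-tcp[:2])@n]
    A=np.c_[Q,np.ones(len(Q))];pl=np.linalg.lstsq(A,w[ring,2],rcond=None)[0];print("ring slope along/lat",pl[:2].round(3))
    J=ray(f,uv[jaw],zj);G=np.c_[(J[:,:2]-tcp[:2])@d,(J[:,:2]-tcp[:2])@n]
    return Q,G,d,n
E
python3 - <<'E'
from h import *
f=load("top4.npz");tcp=np.array([.5352,-.3728,.3414])
Q,G,d,n=ringfit(f,(.189,.158),(375,440,178,215),71.4,tcp,-18.6)
for q,nm in((Q,"ring"),(G,"jaw")):
    print(nm,"x",q[:,0].min(),q[:,0].max(),"y",q[:,1].min(),q[:,1].max())
# bins
for x0 in np.arange(.05,.185,.005):
    a=G[(G[:,0]>=x0)&(G[:,0]<x0+.005),1]*1e3;b=Q[(Q[:,0]>=x0)&(Q[:,0]<x0+.005),1]*1e3
    print(round(x0+.0025,4),"jaw",len(a),[round(x,1) for x in([a.min(),a.max()] if len(a) else [])],"ring",len(b),[round(x,1) for x in([b.min(),b[b<0].max() if (b<0).any() else 0,b[b>=0].min() if (b>=0).any() else 0,b.max()] if len(b) else [])])
E
```

```text
ring n 68 z 0.1535 jaw n 171 0.1826
ring slope along/lat [-0.111 -0.041]
ring x 0.12702247772527417 0.1730097333404786 y -0.020584761922414044 0.03415341111646109
jaw x 0.049237746379713676 0.13874080615407186 y -0.020854243172951804 0.03367166866075223
0.0525 jaw 9 [np.float64(-5.5), np.float64(15.1)] ring 0 []
0.0575 jaw 10 [np.float64(-4.4), np.float64(16.2)] ring 0 []
0.0625 jaw 10 [np.float64(-2.2), np.float64(15.2)] ring 0 []
0.0675 jaw 9 [np.float64(-4.3), np.float64(13.2)] ring 0 []
0.0725 jaw 11 [np.float64(-2.1), np.float64(15.4)] ring 0 []
0.0775 jaw 10 [np.float64(-4.1), np.float64(13.4)] ring 0 []
0.0825 jaw 12 [np.float64(-5.0), np.float64(15.5)] ring 0 []
0.0875 jaw 11 [np.float64(-4.0), np.float64(17.7)] ring 0 []
0.0925 jaw 9 [np.float64(-4.9), np.float64(19.8)] ring 0 []
0.0975 jaw 10 [np.float64(-6.9), np.float64(20.9)] ring 0 []
0.1025 jaw 9 [np.float64(-8.9), np.float64(23.0)] ring 0 []
0.1075 jaw 9 [np.float64(-9.9), np.float64(25.1)] ring 0 []
0.1125 jaw 10 [np.float64(-11.9), np.float64(26.2)] ring 0 []
0.1175 jaw 8 [np.float64(-13.9), np.float64(27.3)] ring 0
[... 481 characters left out ...]
 ring 8 [np.float64(-18.4), np.float64(-14.1), np.float64(26.7), np.float64(30.9)]
0.1475 jaw 0 [] ring 5 [np.float64(-19.3), np.float64(-16.2), np.float64(28.9), np.float64(33.1)]
0.1525 jaw 0 [] ring 6 [np.float64(-18.2), np.float64(-15.1), np.float64(30.0), np.float64(34.2)]
0.1575 jaw 0 [] ring 4 [np.float64(-16.1), np.float64(-11.8), np.float64(29.0), np.float64(32.1)]
0.1625 jaw 0 [] ring 8 [np.float64(-15.0), np.float64(-6.5), np.float64(23.9), np.float64(30.1)]
0.1675 jaw 0 [] ring 13 [np.float64(-9.6), np.float64(-1.2), np.float64(2.0), np.float64(25.0)]
0.1725 jaw 0 [] ring 6 [np.float64(3.1), 0, np.float64(3.1), np.float64(19.8)]
0.1775 jaw 0 [] ring 0 []
0.1825 jaw 0 [] ring 0 []
```

>>> apply_moves --dp '[[0, 0, -0.12], [0, 0, -0.12], [0, 0, 0], [0, 0, 0], [0, 0, 0], [0, 0, 0], [0, 0, 0]]' --twist '[[0.009, 0.004, -0.03], [0.01, 0, -0.059], [0, 0, -0.059], [0, 0, -0.059], [0, 0, -0.059], [0, 0, -0.059], [0, 0, -0.02]]' --jaw '[255, 255, 255, 255, 255, 255, 255]'

```text
clock: 6.55
tcp_pos: [0.5322, -0.3715, 0.3562]
orientation: [-3.017, -0.657, -0.003]
contact_force: [0.6, 0.2, -2.9]
grip_width: 0.0217
```

Run:
```python
from h import *
plan((.662,.0277,.36),24)
```

```text
clk 6.55 tcp [ 0.5322 -0.3715  0.3562] xhead 24.54 tilt z [-0.0098  0.0534 -0.9985] w 0.02173114236416352 F [ 0.6  0.2 -2.9]
dworld mm [129.8 399.2   3.8] tool mm [ 283.9 -308.8   16.2] dp [ 2.365 -2.573  0.135] turn deg [-3.02 -0.74  0.55] twist [-0.0252 -0.0062  0.0046]
```

>>> apply_moves --dp '[[0.12, -0.13, 0.007], [0.236, -0.257, 0.012], [0.236, -0.257, 0.012], [0.236, -0.257, 0.012], [0.236, -0.257, 0.012], [0.236, -0.257, 0.012], [0.236, -0.257, 0.012], [0.236, -0.257, 0.012], [0.236, -0.257, 0.012], [0.12, -0.13, 0.01], [0, 0, 0]]' --twist '[[0, 0, 0], [0, 0, 0], [0, 0, 0], [0, 0, 0], [0, 0, 0], [0, 0, 0], [0, 0, 0], [0, 0, 0], [0, 0, 0], [0, 0, 0], [0, 0, 0]]' --jaw '[255, 255, 255, 255, 255, 255, 255, 255, 255, 255, 255]'

```text
clock: 7.65
tcp_pos: [0.6488, 0.0086, 0.3433]
orientation: [-3.002, -0.643, 0.031]
contact_force: [-0.0, -0.0, -1.9]
grip_width: 0.0219
```

Run:
```python
from h import *
from bench import r
plan((.662,.0277,.34),24)
for n in("side","top"):
    f=r.grab_frame(n);np.savez(n+"5.npz",**f)
    a=f["color"][130:260,240:380] if n=="side" else f["color"][140:260,220:360]
    cv2.imwrite(f"pics/{n}5.png",cv2.resize(a[:,:,::-1],None,fx=4.5,fy=4.5,interpolation=cv2.INTER_CUBIC))
```

```text
clk 7.65 tcp [0.6488 0.0086 0.3433] xhead 24.19 tilt z [-0.0344  0.065  -0.9973] w 0.02186946510784549 F [-0.  -0.  -1.9]
dworld mm [13.2 19.1 -3.3] tool mm [ 19.8 -11.7   4.1] dp [ 0.165 -0.098  0.034] turn deg [-4.21  0.28  0.18] twist [-0.0351  0.0023  0.0015]
```

View pics/side5.png

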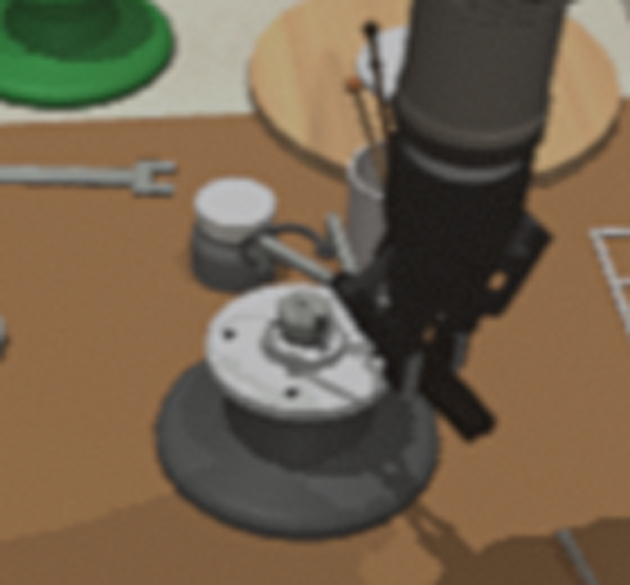

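View pics/top5.png

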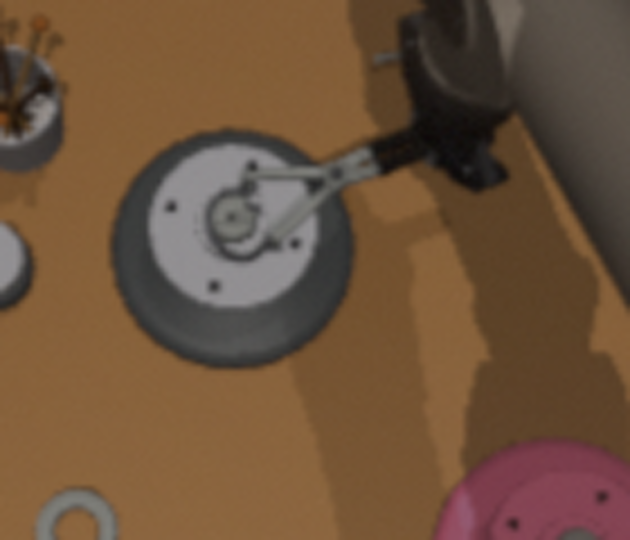

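>>> apply_moves --dp '[[0.08, -0.05, 0], [0.08, -0.05, 0], [0, 0, 0], [0, 0, 0]]' --twist '[[-0.016, 0.002, 0.001], [0, 0, 0], [0, 0, 0], [0, 0, 0]]' --jaw '[255, 255, 255, 255]'

```text
clock: 8.15
tcp_pos: [0.6605, 0.0171, 0.3411]
orientation: [-3.044, -0.628, 0.025]
contact_force: [1.0, -0.4, -2.7]
grip_width: 0.0222
```

```bash
cat > look.py <<'E'
import sys
from h import *
from bench import r
k=sys.argv[1]
for n in("side","top"):
    f=r.grab_frame(n);np.savez(n+k+".npz",**f)
    a=f["color"][150:240,260:360] if n=="side" else f["color"][155:235,240:340]
    cv2.imwrite(f"pics/{n}{k}.png",cv2.resize(a[:,:,::-1],None,fx=6.5,fy=6.5,interpolation=cv2.INTER_CUBIC))
E
python3 - <<'E'
from h import *
plan((.662,.0277,.34),24)
E
python3 look.py 6
python3 - <<'E'
from h import *
W=cloud(load("top6.npz"))
for v in range(168,206): print(v,' '.join('%3d'%(x*1000) if x>.122 else '  .' for x in W[v,258:316,2]))
E
```

```text
clk 8.15 tcp [0.6605 0.0171 0.3411] xhead 23.32 tilt z [-0.0225  0.0291 -0.9993] w 0.02224162033247055 F [ 1.  -0.4 -2.7]
dworld mm [ 1.5 10.6 -1.1] tool mm [ 5.5 -9.1  1.4] dp [ 0.046 -0.075  0.012] turn deg [-2.04  0.51 -0.69] twist [-0.017   0.0043 -0.0057]
168   .   .   .   .   .   .   .   .   .   .   .   .   .   .   .   .   .   .   .   .   .   .   .   .   .   .   .   .   .   .   .   .   .   .   .   .   .   .   .   .   . 185 187 190 191 190 189 186 181 176 185 185 183 183 184 189 215 240
169   .   .   .   .   .   .   .   .   .   .   .   .   .   .   .   .   .   .   .   .   .   .   .   .   .   .   .   .   .   .   .   .   .   .   .   .   .   .   . 190 188 190 181 186 183 185 178   . 190 187 187 188 186 192 187 192 213 222
170   .   .   .   .   .   .   .   .   .   .   .   .   .   .   .   .   .   .   .   .   .   .   .   .   .   .   .   .   .   .   .   .   .   .   .   .   . 186 184 192 189 181 189 181 182   . 183 186 193 187 190 192 185 188 182 185 198 213
171   .   .   .   .   .   .   .   .   .   .   .   .   .   .   .   .   .   .   .   .   . 1613   .   .   .   .   . 1613   .   .   .  
[... 7437 characters left out ...]
  .   .   .   .   .   .   .   .   .   .   .   .   .   .   .   .   .   .   .   .   .   .   .   .   .   .   .   .   .   .   .   .   .   .   .   .   .   .   .   .   .   .   .   .   .   .   .   .   .   .   .   .   .   .   .   .   .
204   .   .   .   .   .   .   .   .   .   .   .   .   .   .   .   .   .   .   .   .   .   .   .   .   .   .   .   .   .   .   .   .   .   .   .   .   .   .   .   .   .   .   . 1613   .   .   .   .   .   .   .   .   .   .   .   .   .   .
205   .   .   .   .   .   .   .   .   .   .   .   .   .   .   .   .   .   .   .   .   .   .   .   .   .   .   .   .   .   .   .   .   .   .   .   .   .   .   .   .   .   .   .   .   .   .   .   .   .   .   .   .   .   .   .   .   .   .
```

View pics/side6.png

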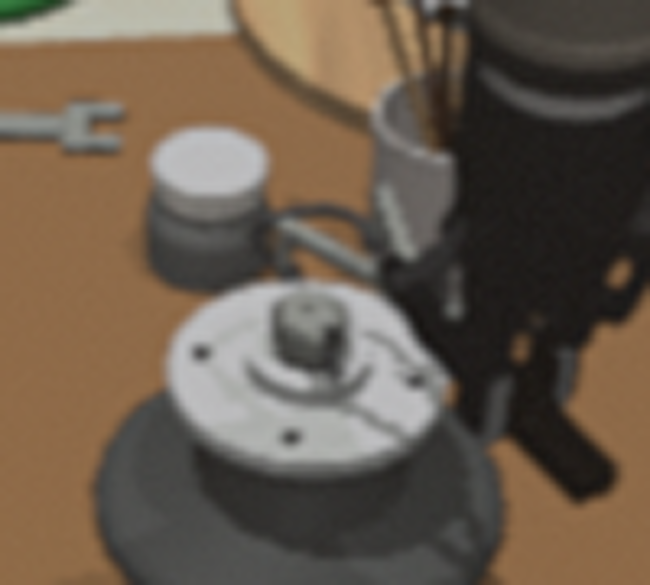

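View pics/top6.png

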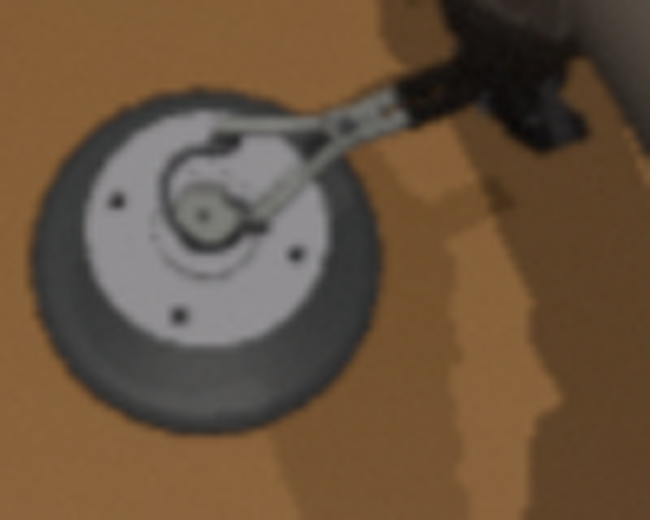

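```bash
cat > meas.py <<'E'
import sys
from h import *
def meas(k,tcp,xh,zr=(.184,.153),win=(255,312,165,206)):
    f=load(f"top{k}.npz");h=xh+90
    Q,G,d,n=ringfit(f,zr,win,h,tcp,xh)
    sp=np.array([.5952,.1600])
    S=np.array([(sp-tcp[:2])@d,(sp-tcp[:2])@n])
    # jaw mid line
    xs=np.arange(.085,.135,.005);m=[]
    for x0 in xs:
        a=G[(G[:,0]>=x0)&(G[:,0]<x0+.006),1]
        if len(a)>3: m.append((x0+.003,(a.min()+a.max())/2))
    m=np.array(m);p=np.polyfit(m[:,0],m[:,1],1);print("jaw midline slope deg",np.degrees(np.arctan(p[0])).round(2),"y@.148",(np.polyval(p,.148)*1e3).round(1))
    c=Q[:,0].max()-.02
    for w in(.02,.025):
        b=Q[Q[:,0]>Q[:,0].max()-w]; 
        cc,R=circ(b);print("back arc circ",(cc*1e3).round(1),(R*1e3).round(1),len(b), "back mean x",((cc[0]+R)*1e3).round(1))
    yy=Q[(Q[:,0]>Q[:,0].max()-.035)&(Q[:,0]<Q[:,0].max()-.01),1];print("ring y ext mid",((yy.min()+yy.max())*500).round(1),"width",((yy.max()-yy.min())*1e3).round(1),"x ext",(np.array([Q[:,0].min(),Q[:,0].max()])*1e3).round(1))
    print("spindle in same frame",(S*1e3).round(1))
    return Q,G,S
E
python3 - <<'E'
from meas import *
meas("6",np.array([.6605,.0171,.3411]),23.32)
E
```

```text
ring n 61 z 0.1587 jaw n 167 0.1868
ring slope along/lat [-0.07  -0.058]
jaw midline slope deg -0.69 y@.148 3.8
back arc circ [151.7   4.4] 26.2 36 back mean x 177.9
back arc circ [152.9   4.6] 25.2 41 back mean x 178.1
ring y ext mid 4.3 width 53.1 x ext [134.1 178.9]
spindle in same frame [157.1   3.4]
```

>>> apply_moves --dp '[[0.008, -0.008, 0.03], [0, 0, 0.05], [0, 0, 0.05], [0, 0, 0.05], [0, 0, 0.03], [0, 0, 0]]' --twist '[[0, 0, 0], [0, 0, 0], [0, 0, 0], [0, 0, 0], [0, 0, 0], [0, 0, 0]]' --jaw '[255, 255, 255, 255, 255, 255]'

```text
clock: 8.85
tcp_pos: [0.6598, 0.0173, 0.3131]
orientation: [-3.045, -0.624, 0.027]
contact_force: [-0.2, 0.3, -2.0]
grip_width: 0.0222
```

```bash
python3 look.py 7
cat > now.py <<'E'
import sys
from meas import *
from bench import r
o=r.get_obs();M=Ro.from_rotvec(o["orientation"]).as_matrix();xh=np.degrees(np.arctan2(M[1,0],M[0,0]))
plan(o["tcp_pos"],xh,o)
a=np.radians(xh+90);d=np.array([np.cos(a),np.sin(a)]);n=np.array([-d[1],d[0]])
print("tilt fwd",M[:2,2]@d,"lat",M[:2,2]@n)
print("world dirs in tool mm per mm: down",M.T@[0,0,-1],"fwd",M.T@[*d,0],"left",M.T@[*n,0])
meas(sys.argv[1],o["tcp_pos"],xh)
E
python3 now.py 7
```

```text
clk 8.95 tcp [0.6601 0.0174 0.3138] xhead 23.18 tilt z [-0.0229  0.0289 -0.9993] w 0.02205791020959266 F [ 0.2  0.4 -2.9]
dworld mm [0. 0. 0.] tool mm [0. 0. 0.] dp [0. 0. 0.] turn deg [-2.04  0.55 -0.01] twist [-0.017   0.0046 -0.0001]
tilt fwd 0.03554867901239053 lat 0.009654484454931157
world dirs in tool mm per mm: down [0.00966059 0.03554702 0.99932131] fwd [ 2.12617897e-16 -9.99367946e-01  3.55486790e-02] left [-9.99953335e-01  3.43421230e-04  9.65448445e-03]
ring n 92 z 0.1278 jaw n 169 0.1594
ring slope along/lat [-0.007 -0.028]
jaw midline slope deg -0.1 y@.148 4.3
back arc circ [160.    4.1] 18.4 50 back mean x 178.4
back arc circ [159.9   3.9] 18.5 60 back mean x 178.4
ring y ext mid 4.1 width 53.5 x ext [134.3 178.7]
spindle in same frame [156.6   3.5]
```

View pics/side7.png

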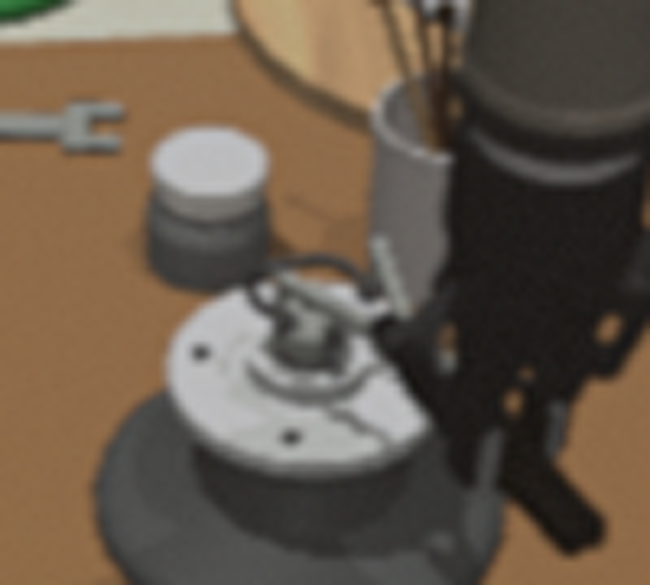

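View pics/top7.png

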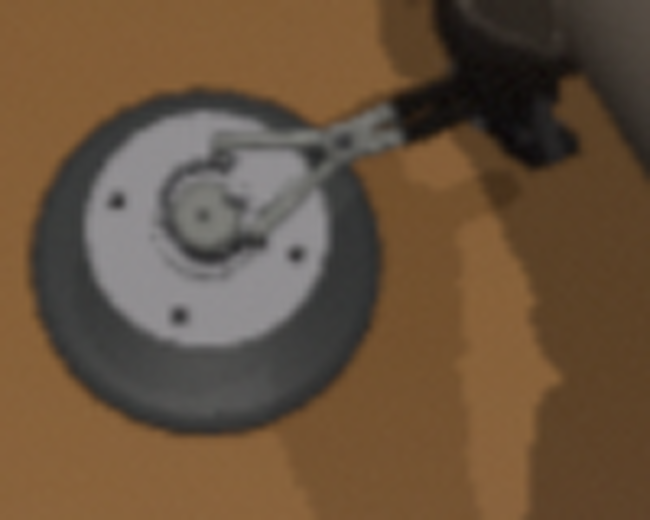

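Run:
```python
from meas import *
f=load("side7.npz");W=cloud(f)
tcp=np.array([.6600,.01735,.3135]);a=np.radians(113.2);d=np.array([np.cos(a),np.sin(a)]);n=np.array([-d[1],d[0]])
sp=np.array([.5971,.1586]);print("spindle",(sp-tcp[:2])@d*1e3,(sp-tcp[:2])@n*1e3)
v,u=np.indices(W.shape[:2]);g=cv2.cvtColor(f["color"],cv2.COLOR_RGB2GRAY)
x=(W[...,:2]-tcp[:2])@d;y=(W[...,:2]-tcp[:2])@n
m=(abs(W[...,2]-.129)<.012)&(x>.12)&(x<.19)&(abs(y)<.045)&(g<90)
P=ray(f,np.c_[u[m],v[m]],.129);q=np.c_[(P[:,:2]-tcp[:2])@d,(P[:,:2]-tcp[:2])@n]*1e3
for a,b,c,e in sorted(zip(u[m],v[m],q[:,0].round(1),q[:,1].round(1))): print(a,b,c,e,int(W[b,a,2]*1e3),g[b,a],end=" | ")
b=q[q[:,0]>160];print(circ(b/1e3))
```

```text
spindle 154.6068127830727 2.1693181094324565
298 193 168.5 24.0 126 49 | 298 194 164.6 26.2 125 74 | 299 192 171.1 19.2 131 44 | 299 193 167.2 21.5 126 72 | 299 196 155.6 28.1 125 78 | 300 191 173.7 14.4 131 57 | 300 192 169.8 16.7 124 56 | 300 197 150.5 27.9 124 76 | 301 191 172.4 11.9 127 66 | 301 192 168.5 14.2 124 75 | 301 197 149.2 25.4 126 71 | 302 190 175.0 7.1 126 72 | 302 191 171.1 9.4 128 80 | 302 197 147.9 22.9 139 71 | 302 198 144.1 25.1 135 69 | 302 199 140.3 27.3 134 83 | 302 200 136.6 29.5 131 84 | 303 190 173.7 4.6 127 69 | 303 191 169.8 6.9 126 89 | 303 198 142.8 22.6 136 66 | 303 199 139.1 24.8 134 61 | 303 200 135.3 27.0 132 54 | 303 201 131.6 29.2 132 65 | 304 190 172.4 2.0 130 65 | 304 198 141.5 20.1 135 78 | 304 199 137.8 22.3 129 61 | 304 200 134.0 24.5 131 64 | 305 189 175.0 -2.8 129 80 | 305 190 171.1 -0.5 128 66 | 305 199 136.5 19.9 131 87 | 306 189 173.7 -5.4 127 81 | 306 190 169.8 -3.0 127 63 | 307 189 172.4 -7.9 128 76 | 307 190 168.5 -5.6 128 61 | 308 189 171.1 -10.4 127 73 | 308 190 167.1 -8.1 127 62 | 309 189 169.8 -13.0 127 74 | 309 190 165.8 -10.6 126 64 | 310 189 168.4 -15.5 128 77 | 310 190 164.5 -13.2 128 62 | 311 189 167.1 -18.1 129 83 | 311 190 163.2 -15.7 128 65 | 312 189 165.8 -20.6 132 89 | 312 190 161.9 -18.2 131 67 | 312 191 158.0 -15.9 127 66 | 313 190 160.6 -20.8 127 79 | 313 191 156.7 -18.4 128 61 | 314 191 155.4 -20.9 130 73 | 314 192 151.5 -18.6 127 68 | 315 191 154.1 -23.4 129 85 | 315 192 150.2 -21.1 129 71 | 315 193 146.3 -18.7 131 69 | 315 194 142.5 -16.4 131 77 | 316 192 148.9 -23.6 126 74 | 316 193 145.0 -21.2 130 69 | 316 194 141.2 -18.9 128 59 | 316 195 137.4 -16.6 132 59 | 317 192 147.6 -26.1 140 78 | 317 193 143.7 -23.8 137 71 | 317 194 139.9 -21.4 131 63 | 317 195 136.1 -19.1 132 64 | 318 193 142.4 -26.3 138 84 | 318 194 138.6 -23.9 133 67 | 318 195 134.8 -21.6 131 83 | (array([0.14925642, 0.00345053]), np.float64(0.024895061881107402))
```

>>> apply_moves --dp '[[0.005, -0.016, 0], [0, 0, 0.03], [0, 0, 0]]' --twist '[[0, 0, 0], [0, 0, 0], [0, 0, 0]]' --jaw '[255, 255, 255]'

```text
clock: 9.25
tcp_pos: [0.66, 0.0199, 0.3108]
orientation: [-3.045, -0.624, 0.024]
contact_force: [0.3, 0.1, -2.6]
grip_width: 0.0219
```

```bash
cat > st.py <<'E'
from h import *
from bench import r
o=r.get_obs();M=Ro.from_rotvec(o["orientation"]).as_matrix();xh=np.degrees(np.arctan2(M[1,0],M[0,0]))
a=np.radians(xh+90);d=np.array([np.cos(a),np.sin(a)]);n=np.array([-d[1],d[0]])
print("tilt fwd",(M[:2,2]@d).round(4),"lat",(M[:2,2]@n).round(4))
plan((.6599,.0193,.2826),23.2,o)
E
python3 st.py
```

```text
tilt fwd 0.0351 lat 0.0083
clk 9.25 tcp [0.66   0.0199 0.3108] xhead 23.18 tilt z [-0.0214  0.029  -0.9993] w 0.02193625788439723 F [ 0.3  0.1 -2.6]
dworld mm [ -0.1  -0.6 -28.2] tool mm [-0.1  1.5 28.2] dp [-0.001  0.012  0.235] turn deg [-2.01  0.47 -0.02] twist [-0.0168  0.0039 -0.0002]
```

>>> apply_moves --dp '[[0, 0.004, 0.03], [0, 0.003, 0.04], [0, 0.002, 0.03], [0, 0, 0.015], [0, 0, 0]]' --twist '[[0, 0, 0], [0, 0, 0], [0, 0, 0], [0, 0, 0], [0, 0, 0]]' --jaw '[255, 255, 255, 255, 255]'

```text
clock: 9.75
tcp_pos: [0.6602, 0.0192, 0.2956]
orientation: [-3.045, -0.624, 0.024]
contact_force: [0.5, -0.0, -2.7]
grip_width: 0.0218
```

```bash
python3 st.py; python3 look.py 8
```

```text
tilt fwd 0.0351 lat 0.0083
clk 9.75 tcp [0.6602 0.0192 0.2956] xhead 23.18 tilt z [-0.0215  0.029  -0.9993] w 0.021825378445991347 F [ 0.5 -0.  -2.7]
dworld mm [ -0.3   0.1 -13. ] tool mm [-0.1  0.2 13. ] dp [-0.001  0.002  0.109] turn deg [-2.01  0.48 -0.03] twist [-0.0168  0.004  -0.0002]
```

View pics/side8.png

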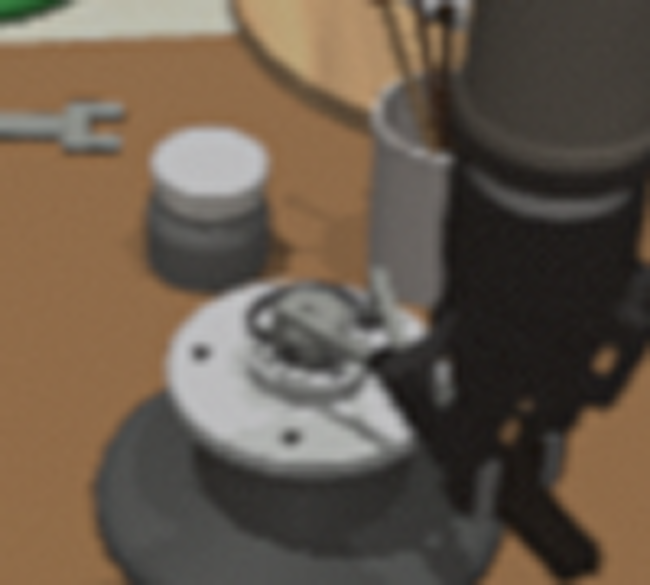

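View pics/top8.png

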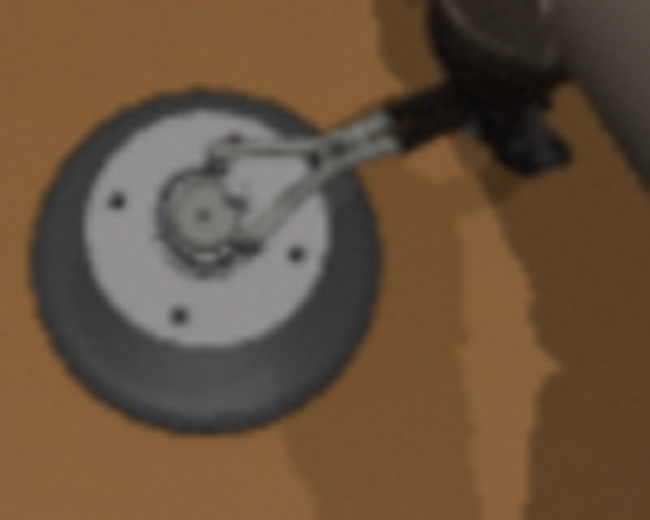

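The ring is round the spindle end with no contact force, and its gap lines up with the notch: the lugs' midpoint is at top8 (232,203) and the notch at (237,203). I'm going further down.

>>> apply_moves --dp '[[0, 0.002, 0.025], [0, 0.001, 0.03], [0, 0.001, 0.02], [0, 0, 0.01], [0, 0, 0]]' --twist '[[0, 0, 0], [0, 0, 0], [0, 0, 0], [0, 0, 0], [0, 0, 0]]' --jaw '[255, 255, 255, 255, 255]'

```text
clock: 10.35
tcp_pos: [0.6604, 0.0191, 0.2852]
orientation: [-3.046, -0.624, 0.022]
contact_force: [-0.8, 0.6, -1.5]
grip_width: 0.022
```

```bash
python3 st.py; python3 look.py 9
```

```text
tilt fwd 0.0347 lat 0.0073
clk 10.35 tcp [0.6604 0.0191 0.2852] xhead 23.18 tilt z [-0.0204  0.029  -0.9994] w 0.022025420299818497 F [-0.8  0.6 -1.5]
dworld mm [-0.5  0.2 -2.6] tool mm [-0.4 -0.3  2.7] dp [-0.003 -0.003  0.022] turn deg [-1.99  0.42 -0.03] twist [-0.0166  0.0035 -0.0002]
```

View pics/side9.png

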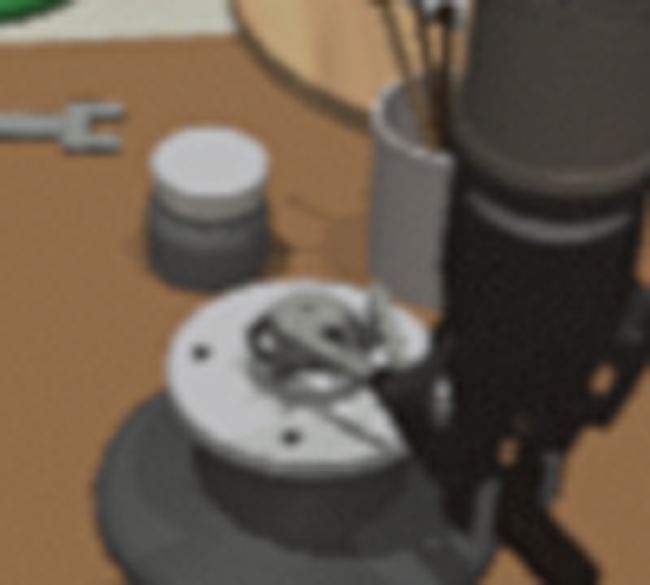

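View pics/top9.png

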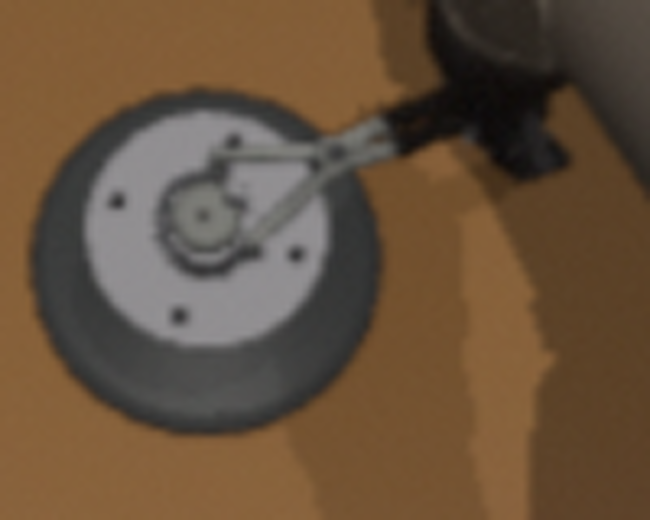

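>>> apply_moves --dp '[[0, 0, 0.012], [0, 0, 0.01], [0, 0, 0]]' --twist '[[0, 0, 0], [0, 0, 0], [0, 0, 0]]' --jaw '[255, 255, 255]'

```text
clock: 10.75
tcp_pos: [0.6605, 0.0192, 0.283]
orientation: [-3.046, -0.624, 0.021]
contact_force: [0.2, 0.4, -1.6]
grip_width: 0.0219
```

```bash
python3 st.py
```

```text
tilt fwd 0.0344 lat 0.0064
clk 10.75 tcp [0.6605 0.0192 0.283 ] xhead 23.18 tilt z [-0.0195  0.0291 -0.9994] w 0.0218662909652305 F [ 0.2  0.4 -1.6]
dworld mm [-0.6  0.1 -0.4] tool mm [-0.6 -0.3  0.4] dp [-0.005 -0.003  0.003] turn deg [-1.97  0.37 -0.03] twist [-0.0164  0.0031 -0.0003]
```

>>> apply_moves --dp '[[-0.003, 0, 0.012], [0, 0, 0.008], [0, 0, 0]]' --twist '[[0, 0, 0], [0, 0, 0], [0, 0, 0]]' --jaw '[255, 255, 255]'

```text
clock: 11.05
tcp_pos: [0.6602, 0.0191, 0.2805]
orientation: [-3.046, -0.624, 0.02]
contact_force: [-0.2, -0.0, -2.0]
grip_width: 0.0221
```

```bash
python3 st.py; python3 look.py 10
python3 - <<'E'
from meas import *
f=load("top10.npz");W=cloud(f)
for v in range(174,204): print(v,' '.join('%3d'%min(x*1000,999) for x in W[v,260:300,2]))
E
```

```text
tilt fwd 0.0343 lat 0.006
clk 11.05 tcp [0.6602 0.0191 0.2805] xhead 23.17 tilt z [-0.0191  0.0292 -0.9994] w 0.022087350900327145 F [-0.2 -0.  -2. ]
dworld mm [-0.3  0.2  2.1] tool mm [-0.2 -0.4 -2.1] dp [-0.002 -0.003 -0.017] turn deg [-1.97  0.35 -0.04] twist [-0.0164  0.0029 -0.0003]
174  18  20  84  89  82  87  86  86  85  85  79  82  83  80  83  84  88  88  84  85  80  15  17  16  18  15  17  16  -3   4  -2   0  -1   0   2 128 125 119 130 127
175  19  88  91  86  87  84  81  83  79  85  84  84  80  84  81  84  81  79  83  78  80  85  21  19  17  19  14  17  18   6   1   4   2 128 130 125 124 121 122 127
176  82  85  79  89  85  78  77  91  84  85  81  84  82  75  88  90  81  85  83  82  77  88  83  83  21  12  21  15  16  16 129 129 127 122 124 127 122   2  -3 117
177  86  88  89  85  86  84  88  89  83  86  85  85  84  87  90  82  86  86  80  88 124 128 129 123 123 121 130 124 127 125 128 126 127 128 125 123  -2 127 125 127
178  83  84  89  81  80  82  83  78  80  86  84  90 125 126 130 124 125 126 129 128 121 120 130 125 126 127 119 132 121 128 128 129 127 130 131 128 130 125
[... 3408 characters left out ...]
  23  19  22  22  14  17  16  13  17   6   8
200  85  86  84  81  81  83  90  82  88  83  84  87  81  90  88  82  89  81  84  76  82  86  86  86  81  81  81  28  24  25  27  19  18  21  18  16  15  18   2   0
201  81  81  85  80  84  85  83  88  84  85  89  88  75  83  83  84  85  91  82  83  79  85  84  84  86  82  23  16  24  18  27  20  21  16  16  25   9  11   0   0
202  84  84  85  88  81  87  81  80  86  83  94  82  77  88  87  86  87  83  88  88  86  82  80  89  91  24  25  18  22  26  29  16  19  17  16  13  11  -3   1   0
203  86  91  89  84  85  89  88  88  87  82  81  86  83  80  84  85  87  86  90  79  92  82  88  86  31  28  21  25  29  15  14  27  14  22  17  14   6  -8   2   4
```

View pics/side10.png

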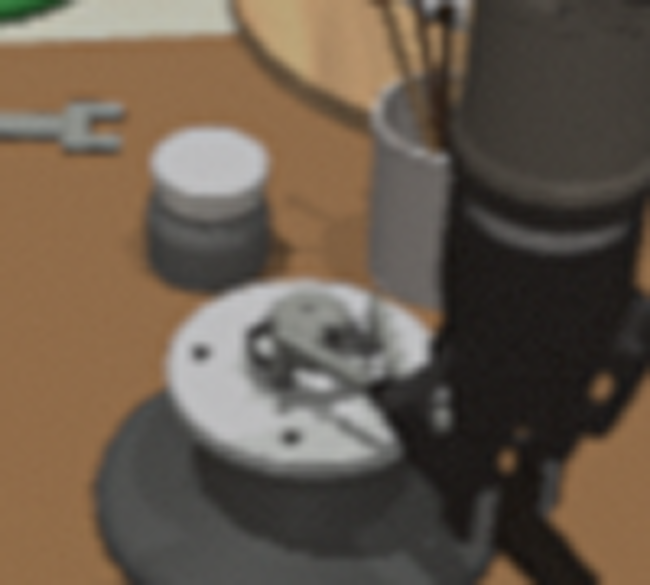

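View pics/top10.png

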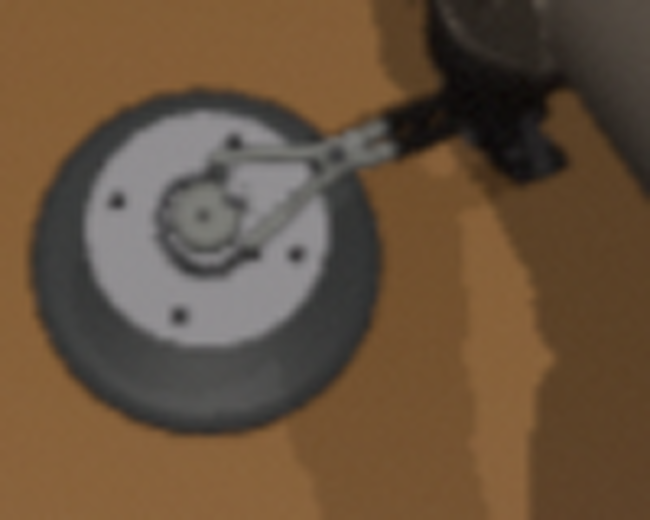

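>>> apply_moves --dp '[[0, 0, 0.012], [0, 0, 0.008], [0, 0, 0], [0, 0, 0]]' --twist '[[0, 0, 0], [0, 0, 0], [0, 0, 0], [0, 0, 0]]' --jaw '[255, 255, 255, 255]'

```text
clock: 11.55
tcp_pos: [0.6603, 0.0191, 0.2783]
orientation: [-3.046, -0.624, 0.019]
contact_force: [-0.3, -0.2, -2.0]
grip_width: 0.0222
```

```bash
python3 st.py; python3 -c "
from bench import r
print(r.get_obs()['moment'])"
```

```text
tilt fwd 0.0341 lat 0.0056
clk 11.55 tcp [0.6603 0.0191 0.2783] xhead 23.16 tilt z [-0.0186  0.0291 -0.9994] w 0.02217956881948194 F [-0.3 -0.2 -2. ]
dworld mm [-0.4  0.2  4.3] tool mm [-0.4 -0.5 -4.3] dp [-0.003 -0.004 -0.036] turn deg [-1.95  0.32 -0.04] twist [-0.0163  0.0027 -0.0004]
[-0.08262078  0.01221164  0.05456089]
```

```bash
python3 look.py 11
cat > zz.py <<'E'
import sys
from h import *
for k,tz in((a.split(":")) for a in sys.argv[1:]):
    tz=float(tz);f=load(f"top{k}.npz");W=cloud(f)
    tcp=np.array([.6602,.0191]);a=np.radians(113.2);d=np.array([np.cos(a),np.sin(a)]);n=np.array([-d[1],d[0]])
    x=(W[...,:2]-tcp)@d;y=(W[...,:2]-tcp)@n-.004;z=W[...,2]
    P=(z<.3)&(z>tz-.17)&(abs(y)<.035)
    o=[]
    for x0,x1 in((.055,.075),(.075,.095),(.095,.115),(.115,.135)):
        m=P&(x>x0)&(x<x1);o.append((z[m].mean()*1e3).round(2))
    rr=np.hypot(x-.155,y)
    boss=(rr<.026)&(rr>.020)
    # ring back sector
    ang=np.abs(np.arctan2(y,x-.155))
    out=[]
    for lo,hi in((.0195,.0255),(.034,.05)):
        m=(rr>lo)&(rr<hi)&(ang<1.3)&(abs(z-.09)<.03);out.append((np.median(z[m])*1e3).round(2))
    print(k,"TCPz",tz,"pliers top z along",o,"minus tcp",(np.array(o)-tz*1e3).round(2),"back ring band / flange z",out)
E
python3 zz.py 6:.3411 7:.3135 8:.2956 9:.2852 10:.2805 11:.2783
```

```text
6 TCPz 0.3411 pliers top z along [np.float64(186.44), np.float64(187.7), np.float64(186.0), np.float64(186.49)] minus tcp [-154.66 -153.4  -155.1  -154.61] back ring band / flange z [np.float64(95.01), np.float64(84.63)]
7 TCPz 0.3135 pliers top z along [np.float64(157.45), np.float64(160.42), np.float64(158.51), np.float64(159.87)] minus tcp [-156.05 -153.08 -154.99 -153.63] back ring band / flange z [np.float64(94.64), np.float64(84.72)]
8 TCPz 0.2956 pliers top z along [np.float64(140.23), np.float64(142.01), np.float64(141.17), np.float64(142.43)] minus tcp [-155.37 -153.59 -154.43 -153.17] back ring band / flange z [np.float64(110.02), np.float64(84.99)]
9 TCPz 0.2852 pliers top z along [np.float64(129.58), np.float64(132.45), np.float64(129.26), np.float64(130.46)] minus tcp [-155.62 -152.75 -155.94 -154.74] back ring band / flange z [np.float64(99.88), np.float64(85.01)]
10 TCPz 0.2805 pliers top z along [np.float64(124.83), np.float64(126.94), np.float64(125.07), np.float64(127.19)] minus tcp [-155.67 -153.56 -155.43 -153.31] back ring band / flange z [np.float64(96.82), np.float64(85.19)]
11 TCPz 0.2783 pliers top z along [np.float64(124.71), np.float64(125.43), np.float64(123.71), np.float64(124.77)] minus tcp [-153.59 -152.87 -154.59 -153.53] back ring band / flange z [np.float64(98.24), np.float64(84.97)]
```

View pics/side11.png

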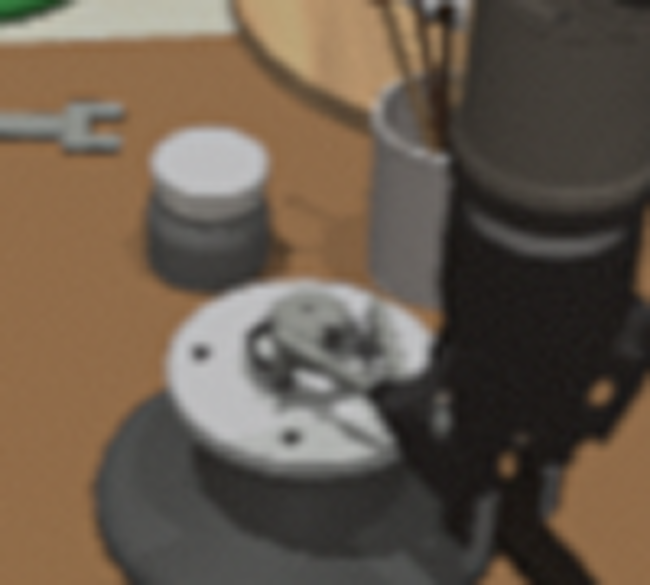

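```bash
cat > rz.py <<'E'
import sys
from h import *
def rz(k,tcpxy=(.6602,.0191)):
    f=load(f"top{k}.npz");W=cloud(f);g=cv2.cvtColor(f["color"],cv2.COLOR_RGB2GRAY)
    a=np.radians(113.2);d=np.array([np.cos(a),np.sin(a)]);n=np.array([-d[1],d[0]])
    sp=np.array([.5952,.16]);v,u=np.indices(g.shape)
    P=ray(f,np.c_[u.ravel(),v.ravel()],.099).reshape(*g.shape,3)
    x=(P[...,:2]-sp)@d;y=(P[...,:2]-sp)@n;rr=np.hypot(x,y);z=W[...,2]
    m=(rr>.0185)&(rr<.033)&(x>-.012)&(g<88)&(z>.088)&(z<.112)
    A=np.c_[x[m],y[m],np.ones(m.sum())];s,*_=np.linalg.lstsq(A,z[m],rcond=None)
    sd=np.std(z[m]-A@s);C=np.sqrt(np.diag(np.linalg.inv(A.T@A)))*sd
    print(k,"n",m.sum(),"mean z",(z[m].mean()*1e3).round(2),"slope fwd,left",s[:2].round(3),"+-",C[:2].round(3),"sem",(z[m].std()/np.sqrt(m.sum())*1e3).round(2))
    q=np.c_[x[m],y[m]];c,R=circ(q[q[:,0]>0]);print("   back circ rel spindle",(c*1e3).round(1),(R*1e3).round(1),"y ext",(q[:,1].min()*1e3).round(1),(q[:,1].max()*1e3).round(1),"back x",((c[0]+R)*1e3).round(1))
    return m
for k in sys.argv[1:]: rz(k)
f=load("top0.npz");W=cloud(f);sp=np.array([.5952,.16]);h=np.linalg.norm(ray(f,np.c_[np.indices((420,560))[1].ravel(),np.indices((420,560))[0].ravel()],.095)[:,:2].reshape(420,560,2)-sp,axis=-1)
b=W[...,2][(h>.0205)&(h<.0255)];print("boss z0",b.mean()*1e3,np.median(b)*1e3,len(b)); h2=W[...,2][(h>.034)&(h<.055)];print("flange",np.median(h2)*1e3)
E
python3 rz.py 9 10 11
```

```text
9 n 37 mean z 100.68 slope fwd,left [-0.182 -0.003] +- [0.058 0.033] sem 0.69
   back circ rel spindle [-2.8  0.7] 24.2 y ext -25.3 26.0 back x 21.5
10 n 34 mean z 97.69 slope fwd,left [-0.05  -0.009] +- [0.054 0.033] sem 0.61
   back circ rel spindle [-2.6  0.9] 24.3 y ext -24.7 26.0 back x 21.7
11 n 31 mean z 98.0 slope fwd,left [ 0.037 -0.098] +- [0.045 0.028] sem 0.58
   back circ rel spindle [-2.   0.9] 23.9 y ext -24.1 26.0 back x 21.9
boss z0 97.76773027298576 96.48455842525318 66
flange 84.71046597651377
```

```bash
cat > multi.py <<'E'
import sys
from h import *
from bench import r
k=sys.argv[1];Z=[];C=[]
for i in range(12):
    f=r.grab_frame("top");Z.append(f["z_map"]);C.append(f["color"])
f["z_map"]=np.median(np.array(Z),0);f["color"]=np.mean(C,0).astype(np.uint8);np.savez(f"top{k}.npz",**f)
Z=[];C=[]
for i in range(6):
    f=r.grab_frame("side");Z.append(f["z_map"]);C.append(f["color"])
f["z_map"]=np.median(np.array(Z),0);f["color"]=np.mean(C,0).astype(np.uint8);np.savez(f"side{k}.npz",**f)
o=r.get_obs();print(o["clock"],o["tcp_pos"],o["contact_force"],o["moment"])
E
python3 multi.py 12; python3 rz.py 12; python3 zz.py 12:.2783
python3 - <<'E'
from h import *
W=cloud(load("top12.npz"));g=cv2.cvtColor(load("top12.npz")["color"],cv2.COLOR_RGB2GRAY)
for v in range(176,202): print(v,' '.join('%3d'%min(x*1000,999) for x in W[v,260:292,2]),' # ',' '.join('%3d'%x for x in g[v,260:284]))
E
```

```text
12.55 [0.66033209 0.01909159 0.27826088] [-0.78366455 -0.2492116  -1.31052848] [-0.03796446  0.03785109  0.00815031]
12 n 35 mean z 97.24 slope fwd,left [ 0.04  -0.096] +- [0.031 0.019] sem 0.45
   back circ rel spindle [-2.5  1.1] 24.4 y ext -24.1 27.2 back x 21.9
boss z0 97.76773027298576 96.48455842525318 66
flange 84.71046597651377
12 TCPz 0.2783 pliers top z along [np.float64(123.4), np.float64(126.36), np.float64(123.78), np.float64(125.26)] minus tcp [-154.9  -151.94 -154.52 -153.04] back ring band / flange z [np.float64(97.11), np.float64(85.04)]
176  85  86  86  84  85  81  83  84  84  84  84  83  85  84  85  86  83  86  83  84  84  84  83  85  18  19  20  17  16  15 126 128  #  118 137 142 143 143 143 143 143 143 143 143 143 143 141 117  77  71 120 139 140 139 138 128 105
177  85  83  83  83  84  83  83  85  84  86  84  85  84  83  84  86  85  87  83  83  81  85 122 124 123 124 122 123 124 126 129 128  #  137 143 143 143 143 143 143 143 143 143 143 143 141 138 110  68  62 107 125 117 112 117 119 112
178  84  85  85  85  85  83  84  85  84  87  82  85 123 126 124 123 124 126
[... 4792 characters left out ...]
 143
199  83  84  82  83  86  84  86  82  87  85  83  83  84  85  85  85  82  84  85  83  83  86  84  83  83  85  85  78  23  20  19  23  #  143 143 143 143 143 143 143 143 143 142 142 142 142 142 142 143 143 143 143 143 143 143 143 143
200  85  86  85  86  84  84  85  83  84  86  84  86  84  81  86  85  85  84  83  84  85  84  87  84  87  83  85  24  22  21  21  17  #  143 143 143 143 143 143 143 143 143 143 143 143 143 143 143 143 143 143 143 143 143 143 143 143
201  86  85  82  85  83  86  86  82  85  85  83  84  84  84  85  84  84  82  85  85  85  83  83  85  84  82  24  23  22  21  20  21  #  143 143 143 143 143 143 140 139 140 142 143 143 143 143 143 143 143 143 143 143 143 143 143 143
```

The averaged depth map puts the ring top at about 99 mm and the hub at 95 mm, so the ring is lying on the hub. Its middle is about 1 mm off the axis, and the gap direction of about -70° is close to the keyway's (-62 to -68°). The grip is holding, so I'm handing in.

Run:
```python
from bench import r
o=r.get_obs();print(o["clock"],o["tcp_pos"],o["grip_width"],o["contact_force"]);print(r.hand_in())
```

```text
12.55 [0.66033209 0.01909159 0.27826088] 0.021878404047402232 [-0.78366455 -0.2492116  -1.31052848]
the job is handed in; nothing more can be done
None
```

I gripped the pliers by their handles and squeezed them fully at 38 N. Then I lifted the spread ring off the rest, turned it, and slid it down over the aluminium turntable's spindle onto the hub. I handed in at 12.55 s of robot time with the handles still squeezed and the ring spread. The hand-in reports no verdict, so the checks below are my own last measurements.

**What the last checks showed**
- **Height:** ring top about 97–100 mm in the averaged depth map, against a hub reading of about 95 mm. That fits the 4 mm ring lying on the hub.
- **Centring:** ring middle about 1 mm from the axis in the top view.
- **Gap:** it points to about -70°. The keyway reads about -68° in the top view and -62° in the side view, so the offset is about 1–3 mm.
- **Grip:** fingers 22 mm apart and steady.

**What disagreed or stayed uncertain**
- **Camera agreement:** the two cameras disagreed by about 2 mm on how far forward the ring needed to go, so I used the mean of the two.
- **Grip width and height:** 22 mm is narrower than the stated 25 mm. The arm drifted up while the fingers closed, so they hold the handles about 7 mm higher than planned.
- **Contact force:** the downward force changed by only about 1 N at contact, so I judged seating mainly from the depth data. The ring stopped descending while the arm went about 2 mm further.
- **Tilt:** the depth fit gave a sideways ring tilt of 0.096 ± 0.02 rad, close to the 0.1 limit. I took most of that as a bias from seeing the ring's outer wall, since the ring lies on a flat face, but I could not confirm it separately.

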